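# Scoop the parts onto their preheaters

### The job

Before soldering, the loose parts in the two bins must be baked dry: using the scoop, never the gripper's fingers, move every round inductor into the preheater tray that already holds a round one, and every rectangular module into the tray that already holds a rectangular one. When all are in, lay the scoop flat back on its cork mat with its pan centred there, and only then swing both preheaters' levers fully over, away from you. Do not disturb the bottle or the reel.

Things in the scene. Friction and masses are not known exactly. Their poses are not given: they have to be found in the camera images.
- bin_a: Open-topped grey-blue parts bin holding the loose round inductors, fixed, 245 (x) x 94 (y) x 50 mm high, walls and floor 5 mm (inside 235 x 84 mm, floor at 5 mm). Origin at the centre of its underside; z up. Its -x end is nearest the robot; the parts start in its far (+x) half, its -x half is empty.
- bin_b: A second bin, equal, holding the loose rectangular modules in its far (+x) half. The two bins and the scoop's mat stand side by side in any order.
- scoop: Loose steel hand scoop, 0.18 kg, stands firmly on its pan. Origin: centre of the pan's underside; x towards the open nose, y across, z up. Pan floor 3 mm thick, 66 mm wide, from the back wall (x -45 to -48, 36 mm high) to the nose edge at x = 50, bevelled sharp over 20 mm. Side walls 2.5 mm thick, 36 mm high at the back, falling to nothing at x = 36. Parts slide on it at a slope of about 15 to 20 degrees.
- scoop_grip (a point): Middle of the scoop's level pale wooden handle bar: 95 mm behind the scoop's origin, 75 mm above its underside; same axes as the scoop. The bar is 18 mm wide (y), 20 mm high (z 65 to 85), from x = -46 to x = -142 in the scoop's frame, carried by a 20 mm wide neck (x -46 to -54) behind the back wall.
- scoop_mat: The scoop's flat cork mat fixed to the bench, 150 (x) x 96 (y) x 4 mm thick. Origin at the centre of its underside.
- heater_a: One of two equal preheaters, fixed, the one on the robot's left (+y): white cabinet 170 x 170 mm with an open square aluminium tray on top, inside 150 x 150 mm, tray floor at 45 mm, rim at 75 mm, rim wall 5 mm. Origin at the centre of its underside. x points roughly away from the robot.
- heater_b: The other preheater, equal, on the robot's right (-y).
- lever_a (a joint): Switch lever of heater_a: 0 = off (leaning to the heater's -x), 1.0 rad = fully on (leaning to its +x, away from the robot); starts at 0 to 0.15, stays put, moved by about 1 N. Hinge along the heater's y, 22 mm above the bench, at x = 30, y = -113 mm in the heater's frame. 90 mm from hinge to centre of the 26 mm black ball knob; it leans q - 0.5 rad from vertical.
- lever_b (a joint): Switch lever of heater_b, as lever_a, but its hinge is at x = 30, y = +113 mm in the frame of heater_b (the side facing the bench's middle, too).
- round_sample: A round potted inductor, the same as the loose ones, lying in one of the two heater trays from the start: it marks the tray for the round ones. Origin at the centre of its underside.
- square_sample: A rectangular module, the same as the loose ones, lying in the tray of the other heater: it marks the tray for the rectangular ones. Origin at the centre of its underside.
- coil1: Loose round potted inductor in bin_a: dark disc 26 mm in diameter, 16 mm high, edges bevelled 3 mm, 25 g, small round copper dot on top. Origin at the centre of its underside. Three to five of coil1 to coil5 are there.
- coil2: Another like coil1, may be absent.
- coil3: Another like coil1, may be absent.
- coil4: Another like coil1, may be absent.
- coil5: Another like coil1, may be absent.
- module1: Loose rectangular module in bin_b: dark block 28 (x) x 22 (y) x 16 mm high, edges bevelled, 25 g, small copper bar on top. Origin at the centre of its underside. Three to five of module1 to module5 are there.
- module2: Another like module1, may be absent.
- module3: Another like module1, may be absent.
- module4: Another like module1, may be absent.
- module5: Another like module1, may be absent.
- flux_bottle: Bystander: clear bottle 48 mm in diameter, 110 mm high, loose. Origin at the centre of its underside.
- solder_reel: Bystander: aluminium reel of solder 60 mm in diameter, 40 mm high, loose. Origin at the centre of its underside.

How it is judged:
On the way, in this order (a step that is already met when the one before it is completed fails the run):
1. the scoop has been picked up (height (world z) of scoop above 0.06 m), for 0.2 s.
2. every inductor lies in the tray of the round sample, every module in the tray of the rectangular one ((((x of round_sample in the frame of heater_a between -0.076 and 0.076 m and y of round_sample in the frame of heater_a between -0.076 and 0.076 m and z of round_sample in the frame of heater_a between 0.03 and 0.085 m) and (x of square_sample in the frame of heater_b between -0.076 and 0.076 m and y of square_sample in the frame of heater_b between -0.076 and 0.076 m and z of square_sample in the frame of heater_b between 0.03 and 0.085 m) and (x of coil1 in the frame of heater_a between -0.076 and 0.076 m and y of coil1 in the frame of heater_a between -0.076 and 0.076 m and z of coil1 in the frame of heater_a between 0.03 and 0.085 m) and (x of coil2 in the frame of heater_a between -0.076 and 0.076 m and y of coil2 in the frame of heater_a between -0.076 and 0.076 m and z of coil2 in the frame of heater_a between 0.03 and 0.085 m) and (x of coil3 in the frame of heater_a between -0.076 and 0.076 m and y of coil3 in the frame of heater_a between -0.076 and 0.076 m and z of coil3 in the frame of heater_a between 0.03 and 0.085 m) and (x of coil4 in the frame of heater_a between -0.076 and 0.076 m and y of coil4 in the frame of heater_a between -0.076 and 0.076 m and z of coil4 in the frame of heater_a between 0.03 and 0.085 m) and (x of coil5 in the frame of heater_a between -0.076 and 0.076 m and y of coil5 in the frame of heater_a between -0.076 and 0.076 m and z of coil5 in the frame of heater_a between 0.03 and 0.085 m) and (x of module1 in the frame of heater_b between -0.076 and 0.076 m and y of module1 in the frame of heater_b between -0.076 and 0.076 m and z of module1 in the frame of heater_b between 0.03 and 0.085 m) and (x of module2 in the frame of heater_b between -0.076 and 0.076 m and y of module2 in the frame of heater_b between -0.076 and 0.076 m and z of module2 in the frame of heater_b between 0.03 and 0.085 m) and (x of module3 in the frame of heater_b between -0.076 and 0.076 m and y of module3 in the frame of heater_b between -0.076 and 0.076 m and z of module3 in the frame of heater_b between 0.03 and 0.085 m) and (x of module4 in the frame of heater_b between -0.076 and 0.076 m and y of module4 in the frame of heater_b between -0.076 and 0.076 m and z of module4 in the frame of heater_b between 0.03 and 0.085 m) and (x of module5 in the frame of heater_b between -0.076 and 0.076 m and y of module5 in the frame of heater_b between -0.076 and 0.076 m and z of module5 in the frame of heater_b between 0.03 and 0.085 m)) or ((x of round_sample in the frame of heater_b between -0.076 and 0.076 m and y of round_sample in the frame of heater_b between -0.076 and 0.076 m and z of round_sample in the frame of heater_b between 0.03 and 0.085 m) and (x of square_sample in the frame of heater_a between -0.076 and 0.076 m and y of square_sample in the frame of heater_a between -0.076 and 0.076 m and z of square_sample in the frame of heater_a between 0.03 and 0.085 m) and (x of coil1 in the frame of heater_b between -0.076 and 0.076 m and y of coil1 in the frame of heater_b between -0.076 and 0.076 m and z of coil1 in the frame of heater_b between 0.03 and 0.085 m) and (x of coil2 in the frame of heater_b between -0.076 and 0.076 m and y of coil2 in the frame of heater_b between -0.076 and 0.076 m and z of coil2 in the frame of heater_b between 0.03 and 0.085 m) and (x of coil3 in the frame of heater_b between -0.076 and 0.076 m and y of coil3 in the frame of heater_b between -0.076 and 0.076 m and z of coil3 in the frame of heater_b between 0.03 and 0.085 m) and (x of coil4 in the frame of heater_b between -0.076 and 0.076 m and y of coil4 in the frame of heater_b between -0.076 and 0.076 m and z of coil4 in the frame of heater_b between 0.03 and 0.085 m) and (x of coil5 in the frame of heater_b between -0.076 and 0.076 m and y of coil5 in the frame of heater_b between -0.076 and 0.076 m and z of coil5 in the frame of heater_b between 0.03 and 0.085 m) and (x of module1 in the frame of heater_a between -0.076 and 0.076 m and y of module1 in the frame of heater_a between -0.076 and 0.076 m and z of module1 in the frame of heater_a between 0.03 and 0.085 m) and (x of module2 in the frame of heater_a between -0.076 and 0.076 m and y of module2 in the frame of heater_a between -0.076 and 0.076 m and z of module2 in the frame of heater_a between 0.03 and 0.085 m) and (x of module3 in the frame of heater_a between -0.076 and 0.076 m and y of module3 in the frame of heater_a between -0.076 and 0.076 m and z of module3 in the frame of heater_a between 0.03 and 0.085 m) and (x of module4 in the frame of heater_a between -0.076 and 0.076 m and y of module4 in the frame of heater_a between -0.076 and 0.076 m and z of module4 in the frame of heater_a between 0.03 and 0.085 m) and (x of module5 in the frame of heater_a between -0.076 and 0.076 m and y of module5 in the frame of heater_a between -0.076 and 0.076 m and z of module5 in the frame of heater_a between 0.03 and 0.085 m))) and linear speed of each of coil1, coil2, coil3, coil4, coil5, module1, module2, module3, module4, module5 below 0.03 m/s), for 0.3 s.
3. the scoop lies flat on its mat, let go, both levers still off (horizontal distance between scoop and scoop_mat below 0.045 m and angle between scoop's own z axis and vertical below 0.08 rad and z of scoop in the frame of scoop_mat between 0 and 0.012 m and contact force between the fingers and scoop below 0.2 N and value of joint each of lever_a, lever_b below 0.5 rad), for 0.3 s.
4. both levers are fully over (value of joint each of lever_a, lever_b above 0.85 rad), for 0.2 s.
At the end, for the whole second after the job is handed in: All inductors rest in the tray with the round sample, all modules in the tray with the rectangular sample; the scoop lies flat, let go, its origin within 45 mm of its mat's centre; both levers are beyond 0.85 rad (all of step 2 and all of step 4 and horizontal distance between scoop and scoop_mat below 0.045 m and angle between scoop's own z axis and vertical below 0.08 rad and z of scoop in the frame of scoop_mat between 0 and 0.012 m and linear speed of scoop below 0.02 m/s); the robot touches nothing.
It fails at once if the gripper's fingers touch an inductor or a module (contact force between the fingers and coil1 above 0.5 N or contact force between the fingers and coil2 above 0.5 N or contact force between the fingers and coil3 above 0.5 N or contact force between the fingers and coil4 above 0.5 N or contact force between the fingers and coil5 above 0.5 N or contact force between the fingers and module1 above 0.5 N or contact force between the fingers and module2 above 0.5 N or contact force between the fingers and module3 above 0.5 N or contact force between the fingers and module4 above 0.5 N or contact force between the fingers and module5 above 0.5 N or contact force between the fingers and round_sample above 0.5 N or contact force between the fingers and square_sample above 0.5 N).
It fails at once if a bystander (bottle, reel) is pushed more than 40 mm (distance of any of flux_bottle, solder_reel from where it was at the start of the episode above 0.04 m).
It fails at once if a preheater is switched on while parts are still missing from the trays (value of joint any of lever_a, lever_b above 0.85 rad and not (((x of round_sample in the frame of heater_a between -0.076 and 0.076 m and y of round_sample in the frame of heater_a between -0.076 and 0.076 m and z of round_sample in the frame of heater_a between 0.03 and 0.085 m) and (x of square_sample in the frame of heater_b between -0.076 and 0.076 m and y of square_sample in the frame of heater_b between -0.076 and 0.076 m and z of square_sample in the frame of heater_b between 0.03 and 0.085 m) and (x of coil1 in the frame of heater_a between -0.076 and 0.076 m and y of coil1 in the frame of heater_a between -0.076 and 0.076 m and z of coil1 in the frame of heater_a between 0.03 and 0.085 m) and (x of coil2 in the frame of heater_a between -0.076 and 0.076 m and y of coil2 in the frame of heater_a between -0.076 and 0.076 m and z of coil2 in the frame of heater_a between 0.03 and 0.085 m) and (x of coil3 in the frame of heater_a between -0.076 and 0.076 m and y of coil3 in the frame of heater_a between -0.076 and 0.076 m and z of coil3 in the frame of heater_a between 0.03 and 0.085 m) and (x of coil4 in the frame of heater_a between -0.076 and 0.076 m and y of coil4 in the frame of heater_a between -0.076 and 0.076 m and z of coil4 in the frame of heater_a between 0.03 and 0.085 m) and (x of coil5 in the frame of heater_a between -0.076 and 0.076 m and y of coil5 in the frame of heater_a between -0.076 and 0.076 m and z of coil5 in the frame of heater_a between 0.03 and 0.085 m) and (x of module1 in the frame of heater_b between -0.076 and 0.076 m and y of module1 in the frame of heater_b between -0.076 and 0.076 m and z of module1 in the frame of heater_b between 0.03 and 0.085 m) and (x of module2 in the frame of heater_b between -0.076 and 0.076 m and y of module2 in the frame of heater_b between -0.076 and 0.076 m and z of module2 in the frame of heater_b between 0.03 and 0.085 m) and (x of module3 in the frame of heater_b between -0.076 and 0.076 m and y of module3 in the frame of heater_b between -0.076 and 0.076 m and z of module3 in the frame of heater_b between 0.03 and 0.085 m) and (x of module4 in the frame of heater_b between -0.076 and 0.076 m and y of module4 in the frame of heater_b between -0.076 and 0.076 m and z of module4 in the frame of heater_b between 0.03 and 0.085 m) and (x of module5 in the frame of heater_b between -0.076 and 0.076 m and y of module5 in the frame of heater_b between -0.076 and 0.076 m and z of module5 in the frame of heater_b between 0.03 and 0.085 m)) or ((x of round_sample in the frame of heater_b between -0.076 and 0.076 m and y of round_sample in the frame of heater_b between -0.076 and 0.076 m and z of round_sample in the frame of heater_b between 0.03 and 0.085 m) and (x of square_sample in the frame of heater_a between -0.076 and 0.076 m and y of square_sample in the frame of heater_a between -0.076 and 0.076 m and z of square_sample in the frame of heater_a between 0.03 and 0.085 m) and (x of coil1 in the frame of heater_b between -0.076 and 0.076 m and y of coil1 in the frame of heater_b between -0.076 and 0.076 m and z of coil1 in the frame of heater_b between 0.03 and 0.085 m) and (x of coil2 in the frame of heater_b between -0.076 and 0.076 m and y of coil2 in the frame of heater_b between -0.076 and 0.076 m and z of coil2 in the frame of heater_b between 0.03 and 0.085 m) and (x of coil3 in the frame of heater_b between -0.076 and 0.076 m and y of coil3 in the frame of heater_b between -0.076 and 0.076 m and z of coil3 in the frame of heater_b between 0.03 and 0.085 m) and (x of coil4 in the frame of heater_b between -0.076 and 0.076 m and y of coil4 in the frame of heater_b between -0.076 and 0.076 m and z of coil4 in the frame of heater_b between 0.03 and 0.085 m) and (x of coil5 in the frame of heater_b between -0.076 and 0.076 m and y of coil5 in the frame of heater_b between -0.076 and 0.076 m and z of coil5 in the frame of heater_b between 0.03 and 0.085 m) and (x of module1 in the frame of heater_a between -0.076 and 0.076 m and y of module1 in the frame of heater_a between -0.076 and 0.076 m and z of module1 in the frame of heater_a between 0.03 and 0.085 m) and (x of module2 in the frame of heater_a between -0.076 and 0.076 m and y of module2 in the frame of heater_a between -0.076 and 0.076 m and z of module2 in the frame of heater_a between 0.03 and 0.085 m) and (x of module3 in the frame of heater_a between -0.076 and 0.076 m and y of module3 in the frame of heater_a between -0.076 and 0.076 m and z of module3 in the frame of heater_a between 0.03 and 0.085 m) and (x of module4 in the frame of heater_a between -0.076 and 0.076 m and y of module4 in the frame of heater_a between -0.076 and 0.076 m and z of module4 in the frame of heater_a between 0.03 and 0.085 m) and (x of module5 in the frame of heater_a between -0.076 and 0.076 m and y of module5 in the frame of heater_a between -0.076 and 0.076 m and z of module5 in the frame of heater_a between 0.03 and 0.085 m)))).
Of coil1, coil2, coil3, coil4, coil5 only 3 to 5 are there at a start; the rules pass over those that are not, and their reading is None.
Of module1, module2, module3, module4, module5 only 3 to 5 are there at a start; the rules pass over those that are not, and their reading is None.
At some moment in a run one of scoop, coil5, module5 may be knocked a few centimetres aside while the robot is not near it.
It also fails if it takes over 210 s, if anything falls off the work surface, if the arm or the gripper's body presses on something with over 40 N, if the wrist force passes 120 N, or if a joint passes its speed limit or range.

### The arm

A 6-joint arm with a two-finger parallel gripper is mounted at the origin on the work surface. World frame = base frame: x ahead of the robot, y to its left, z up, the work surface at z = 0. Lengths are in m, angles in rad, forces in N, time in s.
With the tool pointing down it reaches from about 0.3 to 0.775 m from the base axis. Payload 14.6 kg.
Tool frame: the origin (TCP) lies on the mounting face of the last link; the fingertips stand 173 mm ahead of it and the grasp point (between the pads) lies 155 mm ahead of it; z points along the fingers, y is the line along which they close (so a half turn about z gives the same grasp; the last joint's range is limited). The gripper opens to 85 mm and grips with 20 to 120 N. Pads are 22 mm wide; open, the fingers measure 114 mm over their backs; the gripper's body (76 mm by 85 mm) begins 54 mm behind the grasp point. The pads swing forward as they close: fully open they stand 13 mm farther back than shut.
Start: joints at [1.2, 0.3, 1.521, -0, 1.321, -0.067], TCP at [0.165, 0.525, 0.405] pointing down, gripper open.
Joint ranges: [-3.03, 3.03], [-0.79, 2.21], [0.23, 2.52], [-1.04, 4.18], [0, 3.07], [-2.55, 2.55]. Speed limits (rad/s): [2.22, 2.22, 2.57, 3.14, 3.14, 3.14].

### API

Orientations are given as a 3x3 rotation matrix whose columns are the frame's x, y, z axes.
In Python, from plant import * gives the robot as it stands.
- The arm moves only by the tool arm_command, never from a script. Its argument "motion" is a list that holds one entry, the list of rows, each a list of 5 numbers: the shift along the tool's x, y, z in cm, then the turn about the tool's z in degrees, then the finger opening in cm, from 0 to 8.54. A call has 1 to 20 rows; each row shifts and turns the commanded pose from where the row before left it, along the tool's axes as they then stand; what a row does not reach is not made up. A row lasts 1/8 s, in which the tool goes at most 62.5 mm and 10.7 degrees, less where a joint would pass 70% of its speed; a pose out of reach is approached as far as the arm can. A call with a gripper value outside its range is refused whole. The fingers move at their own pace and stop on an object; "grip_force" is the grip in N (left out, the last holds). Time passes only in rows, so rows that do not move let the fingers close. It gives the time, the measured TCP pose, the force, the opening and the grip force at its end, in the units of the state.
- observe(): the state, without advancing time (a new reading comes with each control period).
- get_image(name): name is "scene" or "top" or "wrist"; returns a dict with "img" (384x512x3 uint8, red, green, blue), "mtx" (3x3 intrinsics, pixels), "dist" ([k1, k2, p1, p2, k3] as OpenCV has them; the pictures are not rectified), "extrinsics" (4x4, takes a point from world to camera coordinates); the wrist camera has in their place "T_tool_cam" (4x4, takes a point from camera to tool coordinates, whose origin is the TCP and whose axes are the flange's). Camera axes: x right, y down, z forward; pixel columns grow to the right and rows downward; lengths in m; the calibration is good to about 2 mm. A picture is of the moment at which its call begins: read the wrist's pose just before it. There is no depth.
- sign_off(): hands the job in; it is judged then, once.
The state is a dict: "time": time; "q": joint angles; "qvel": joint speeds; "effort": joint torques, N m; "tool_pos": TCP position; "eef_rot": TCP orientation; "wrist_force": force on the tool from outside, world axes, zero at the start; "torque": the same for the moment, N m; "finger_gap": finger opening in m; "grasp_force": force on a finger pad.
Only numpy, scipy, OpenCV 4.12 (cv2) and the standard library are available. Lean on these libraries where they do the work, as an engineer would, in place of code of your own. Each camera call takes 0.05 s, during which the arm holds its last target. There are 200 camera calls.

## Working session

There is one attempt and no reset: what is moved stays moved. The work goes in short steps, Python scripts to look and compute and a tool call to move; the robot and the scene stay as the last step left them, time stands still between calls to the robot, and variables do not carry over. Pictures are saved under pics/ and viewed, at most 14 in all, crops included, and the job is handed in when it is done.

Besides the shell and the picture viewer there is one more tool, called after "Emit:" as name(argument=value, ...), one argument or row to a line, values as JSON. arm_command: Moves the arm, as the interface text tells. Its arguments: {"type":"object","properties":{"motion":{"type":"array"},"grip_force":{"type":"number"}},"required":["motion"]}

```bash
ls; mkdir -p pics; cat > h.py <<'E'
from plant import *
import numpy as np, cv2
def cam(n):
    s=observe() if n=="wrist" else None
    d=get_image(n)
    if n=="wrist":
        T=np.eye(4);T[:3,:3]=s["eef_rot"];T[:3,3]=s["tool_pos"]
        d["extrinsics"]=np.linalg.inv(T@np.array(d["T_tool_cam"]))
    return d
def save(d,f,crop=None,sc=1):
    im=np.array(d["img"])[:,:,::-1]
    if crop: u0,v0,u1,v1=crop; im=im[v0:v1,u0:u1]
    cv2.imwrite(f,cv2.resize(im,None,fx=sc,fy=sc,interpolation=cv2.INTER_CUBIC))
def world(d,uv,z):
    E=np.array(d["extrinsics"]);n=cv2.undistortPoints(np.array(uv,float).reshape(-1,1,2),np.array(d["mtx"]),np.array(d["dist"])).reshape(-1,2)
    z=np.broadcast_to(z,len(n));R=E[:3,:3];c=-R.T@E[:3,3]
    r=np.c_[n,np.ones(len(n))]@R
    return c+r*((z-c[2])/r[:,2])[:,None]
def pix(d,P):
    E=np.array(d["extrinsics"]);return cv2.projectPoints(np.array(P,float).reshape(-1,3),cv2.Rodrigues(E[:3,:3])[0],E[:3,3],np.array(d["mtx"]),np.array(d["dist"]))[0].reshape(-1,2)
E
python3 - <<'E'
from h import *
import pickle
d=cam("top"); s=cam("scene"); w=cam("wrist")
pickle.dump((d,s,w),open("im0.pkl","wb"))
save(d,"pics/top0.png",sc=1.5); save(s,"pics/scene0.png",sc=1.5)
print(observe()); print(w["T_tool_cam"],w["mtx"]); 
for c in(d,s):
    E=np.array(c["extrinsics"]);print(-E[:3,:3].T@E[:3,3],E[2,:3],c["mtx"])
E
```

```text
pics
{'time': 0.15, 'q': array([ 1.20037731e+00,  3.00348912e-01,  1.52148783e+00, -3.98533362e-06,
        1.32072383e+00, -6.66009373e-02]), 'qvel': array([-0.00074365, -0.00162308, -0.00206952, -0.000316  , -0.00133528,
       -0.0002138 ]), 'effort': array([ 1.17909083e-03, -5.43673217e+01, -3.61880422e+01, -7.89414366e-05,
        3.23386943e-03, -8.99618726e-06]), 'tool_pos': array([0.16453157, 0.5247759 , 0.40422771]), 'eef_rot': array([[-9.54201494e-01,  2.99164485e-01, -3.46795898e-04],
       [ 2.99164680e-01,  9.54201068e-01, -9.03675725e-04],
       [ 6.05653330e-05, -9.66037810e-04, -9.99999532e-01]]), 'wrist_force': array([-0.59991795,  0.34543664, -0.21611986]), 'torque': array([ 0.01929443, -0.03625742, -0.04103322]), 'grasp_force': 0.0, 'finger_gap': 0.0855368988296329}
[[ 5.19885910e-06 -9.46631609e-01 -3.22317540e-01  8.22807778e-02]
 [ 9.99999881e-01 -1.52494102e-04  4.63997695e-04 -3.56300846e-04]
 [-4.88386409e-04 -3.22317504e-01  9.46631496e-01  3.04800643e-02]
 [ 0.00000000e+00  0.00000000e+00  0.00000000e+00  1.00000000e+00]] [[330.56228656   0.         258.83228801]
 [  0.         330.56228656 189.74143895]
 [  0.           0.           1.        ]]
[ 0.44110071 -0.02272914  1.00866115] [ 0.15331809  0.02127121 -0.98794792] [[390.6962157    0.         251.97263122]
 [  0.         390.6962157  191.33266139]
 [  0.           0.           1.        ]]
[ 1.11365632 -0.64427178  0.67432701] [-0.51121047  0.64042181 -0.57316992] [[349.48892585   0.         256.59609271]
 [  0.         349.48892585 190.17502035]
 [  0.           0.           1.        ]]
```

View pics/top0.png

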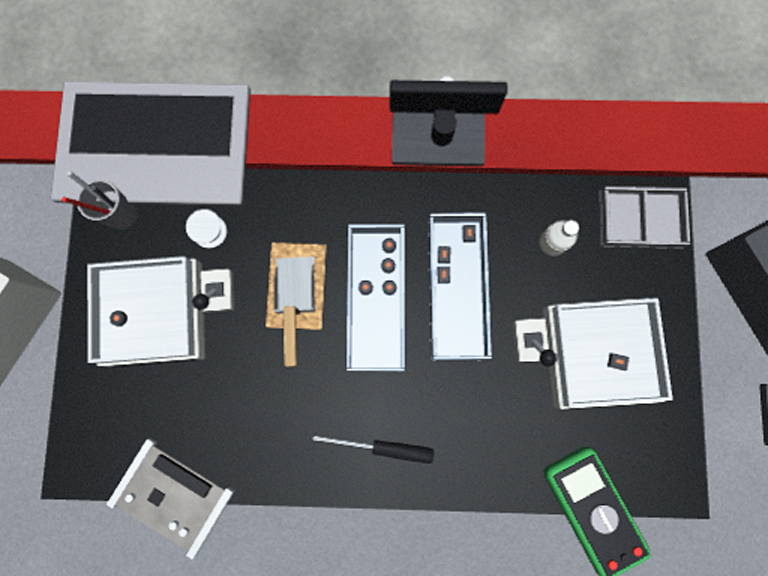

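View pics/scene0.png

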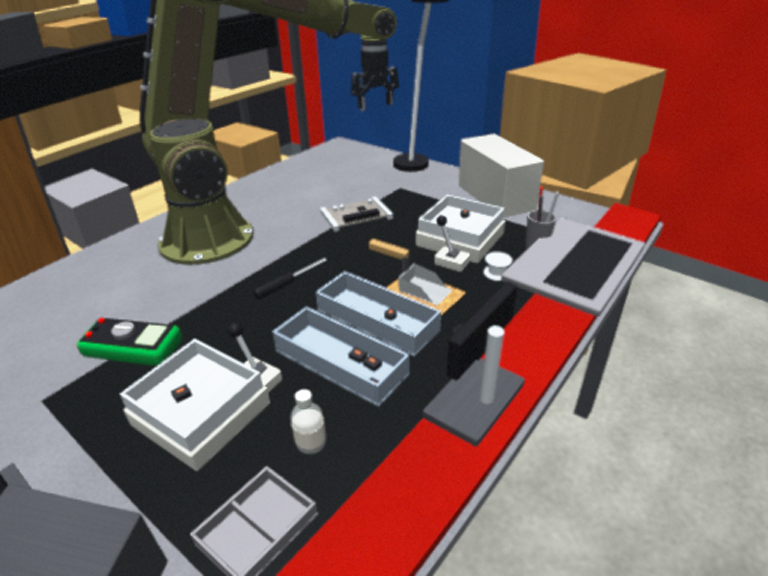

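```bash
python3 - <<'E'
from h import *
import pickle
d,s,w=pickle.load(open("im0.pkl","rb"))
save(d,"pics/c1.png",(50,130,250,255),4);save(d,"pics/c2.png",(220,130,460,280),3.3)
E
```

```text
(no output)
```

View pics/c1.png

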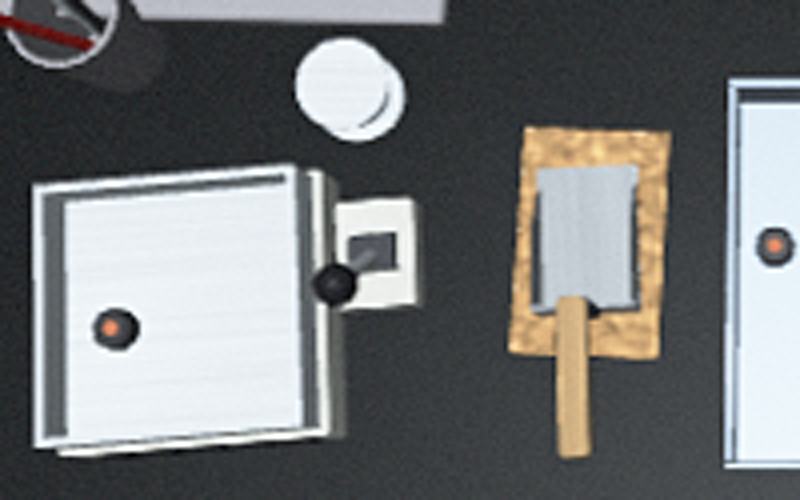

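View pics/c2.png

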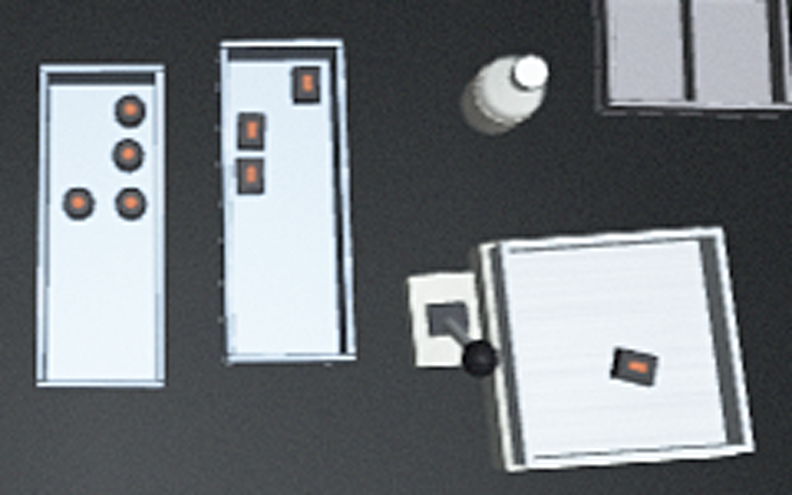

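```bash
cat > m.py <<'E'
from h import *
from scipy.optimize import least_squares
def fit(d,uv,P,x0=(0.5,0,0)):
    P=np.array(P,float)
    def T(p): c,s=np.cos(p[2]),np.sin(p[2]); return np.c_[P[:,0]*c-P[:,1]*s+p[0],P[:,0]*s+P[:,1]*c+p[1],P[:,2]]
    r=least_squares(lambda p:(pix(d,T(p))-uv).ravel(),x0); return r.x, np.abs(r.fun).max()
E
python3 - <<'E'
from m import *
import pickle
d,s,w=pickle.load(open("im0.pkl","rb"))
c1=lambda a:np.array(a,float)/4+[50,130]
c2=lambda a:np.array(a,float)/3.3+[220,130]
def box(a,b,z): return [[a,b,z],[a,-b,z],[-a,-b,z],[-a,b,z]]
print("ha",fit(d,c1([(33,184),(297,165),(35,447)]),[box(.08,.08,.075)[i] for i in(0,1,3)]))
print("hb",fit(d,c2([(497,243),(721,229),(753,450)]),box(.08,.08,.075)[:3]))
print("ba",fit(d,c2([(40,66),(164,66),(164,385),(38,385)]),box(.1225,.047,.05)))
print("bb",fit(d,c2([(220,42),(342,40),(355,358),(228,360)]),box(.1225,.047,.05)))
print("mat",fit(d,c1([(525,127),(670,130),(658,357),(510,352)]),box(.075,.048,.004)))
print("scoop",fit(d,c1([(538,170),(637,166),(556,457),(590,457)]),[[.05,.033,.004],[.05,-.033,.004],[-.142,.009,.089],[-.142,-.009,.089]]))
print(world(d,c2([(130,110),(128,154),(78,203),(131,203),(307,84),(252,131),(251,175)]),.021).round(3))
print("bott/reel",world(d,c2([(531,73)]),.11).round(3),world(d,c1([(339,83)]),.04).round(3))
print("knobs",world(d,c1([(335,284)]),.1).round(3),world(d,c2([(480,357)]),.1).round(3))
print("samples",world(d,c1([(110,328)]),.061).round(3),world(d,c2([(637,367)]),.061).round(3))
E
```

```text
ha (array([0.54111172, 0.38445341, 0.10039035]), np.float64(0.55159611258577))
hb (array([ 0.49080166, -0.37584953,  0.09719009]), np.float64(0.559808563889419))
ba (array([5.74711653e-01, 5.66956495e-04, 2.33829992e-02]), np.float64(0.7204758838550731))
bb (array([ 0.59729404, -0.13760285,  0.03709632]), np.float64(0.6824665302420385))
mat (array([ 0.59710346,  0.1406758 , -0.00960395]), np.float64(0.3025695273158817))
scoop (array([0.59624974, 0.14148552, 0.0728316 ]), np.float64(0.51951954073877))
[[ 0.668 -0.019  0.021]
 [ 0.633 -0.018  0.021]
 [ 0.593  0.02   0.021]
 [ 0.594 -0.021  0.021]
 [ 0.692 -0.157  0.021]
 [ 0.653 -0.114  0.021]
 [ 0.619 -0.114  0.021]]
bott/reel [[ 0.681 -0.304  0.11 ]] [[0.69  0.301 0.04 ]]
knobs [[0.553 0.275 0.1  ]] [[ 0.479 -0.267  0.1  ]]
samples [[0.527 0.424 0.061]] [[ 0.477 -0.39   0.061]]
```

```bash
cat > p.py <<'E'
from m import *
def st():
    o=observe();R=o["eef_rot"];return o,np.array(o["tool_pos"]),np.degrees(np.arctan2(R[1,0],R[0,0]))
def plan(target,yaw,n,g=None,start=None):
    "rows taking the tool to TCP target (m), tool-x heading yaw (deg)"
    if start is None: o,p,a=st()
    else: p,a=np.array(start[0],float),start[1]
    D=(np.array(target)-p)/n*100;da=((yaw-a+180)%360-180)/n;rows=[]
    for k in range(n):
        t=np.radians(a+da*k);c,s=np.cos(t),np.sin(t)
        rows.append([round(float(v),2) for v in(D[0]*c+D[1]*s,D[0]*s-D[1]*c,-D[2],-da)]+([g] if g is not None else []))
    print(str(rows).replace(' ',''))
def scoop2tcp(x,y,z,yaw,off=.095,hz=.075+.155):
    t=np.radians(yaw);return [x-off*np.cos(t),y-off*np.sin(t),z+hz]
def stat():
    o,p,a=st();print("t%.2f"%o["time"],p.round(4),round(a,2),"F",np.round(o["wrist_force"],1),"gap",round(o["finger_gap"],4),"gf",round(o["grasp_force"],1),"q6",round(np.degrees(o["q"][5])))
E
python3 - <<'E'
from p import *
plan([.5015,.1346,.32],4.2,16,8.5)
E
```

```text
[[-2.74,-1.7,0.53,9.9,8.5],[-2.99,-1.2,0.53,9.9,8.5],[-3.15,-0.67,0.53,9.9,8.5],[-3.22,-0.12,0.53,9.9,8.5],[-3.19,0.44,0.53,9.9,8.5],[-3.07,0.98,0.53,9.9,8.5],[-2.85,1.49,0.53,9.9,8.5],[-2.56,1.96,0.53,9.9,8.5],[-2.18,2.37,0.53,9.9,8.5],[-1.74,2.71,0.53,9.9,8.5],[-1.25,2.97,0.53,9.9,8.5],[-0.72,3.14,0.53,9.9,8.5],[-0.17,3.22,0.53,9.9,8.5],[0.39,3.2,0.53,9.9,8.5],[0.93,3.08,0.53,9.9,8.5],[1.45,2.88,0.53,9.9,8.5]]
```

Emit:
arm_command(
  motion=[
    [[-2.7,-1.7,0.5,9.9,8.5],[-3.0,-1.2,0.5,9.9,8.5],[-3.2,-0.7,0.5,9.9,8.5],[-3.2,-0.1,0.5,9.9,8.5],[-3.2,0.4,0.5,9.9,8.5],[-3.1,1.0,0.5,9.9,8.5],[-2.9,1.5,0.5,9.9,8.5],[-2.6,2.0,0.5,9.9,8.5],[-2.2,2.4,0.5,9.9,8.5],[-1.7,2.7,0.5,9.9,8.5],[-1.3,3.0,0.5,9.9,8.5],[-0.7,3.1,0.5,9.9,8.5],[-0.2,3.2,0.5,9.9,8.5],[0.4,3.2,0.5,9.9,8.5],[0.9,3.1,0.5,9.9,8.5],[1.4,2.9,0.5,9.9,8.5],[0,0,0,0,8.5],[0,0,0,0,8.5]],
  ],
)

```text
time: 2.4
tool_pos: [0.5008, 0.1327, 0.3246]
eef_rot: [[0.997, 0.075, -0.0], [0.075, -0.997, 0.0], [-0.0, -0.0, -1.0]]
wrist_force: [-0.3, 0.8, 0.0]
finger_gap: 0.0849
grasp_force: 0.0
```

```bash
python3 - <<'E'
from p import *
stat()
w=cam("wrist");save(w,"pics/w1.png",sc=1.5)
import pickle;pickle.dump(w,open("w1.pkl","wb"))
o=observe();print(pix(w,[[.5015,.1346,.089],[.46,.131,.089],[.596,.1415,.007]]))
E
```

```text
t2.40 [0.5008 0.1327 0.3246] 4.31 F [-0.3  0.8  0. ] gap 0.0849 gf 0.0 q6 96
[[255.30703994 207.98938825]
 [256.18511027 262.3431535 ]
 [256.25909302  63.16107275]]
```

View pics/w1.png

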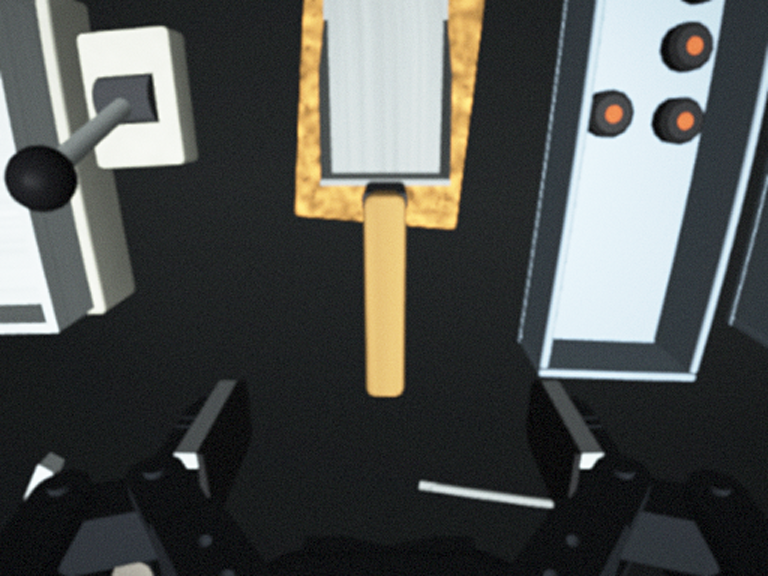

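Emit:
arm_command(
  motion=[
    [[0.2,-0.1,1.5,0,6],[0.2,-0.1,3.0,0,6],[0,0,3.0,0,6],[0,0,1.1,0,6],[0,0,0.4,0,6],[0,0,0,0,0],[0,0,0,0,0],[0,0,0,0,0],[0,0,0,0,0],[0,0,0,0,0],[0,0,0,0,0],[0,0,0,0,0],[0,0,0,0,0]],
  ],
  grip_force=80,
)

```text
time: 4.08
tool_pos: [0.5051, 0.1347, 0.2355]
eef_rot: [[0.997, 0.073, 0.001], [0.073, -0.997, 0.0], [0.001, -0.0, -1.0]]
wrist_force: [-1.8, 0.3, 6.9]
finger_gap: 0.0168
grasp_force: 78.2
```

```bash
python3 - <<'E'
from p import *
stat()
w=cam("wrist");save(w,"pics/w2.png",sc=1.3)
import pickle;pickle.dump(w,open("w2.pkl","wb"))
E
```

```text
t4.08 [0.5051 0.1347 0.2355] 4.2 F [-1.8  0.3  6.9] gap 0.0168 gf 78.2 q6 97
```

View pics/w2.png

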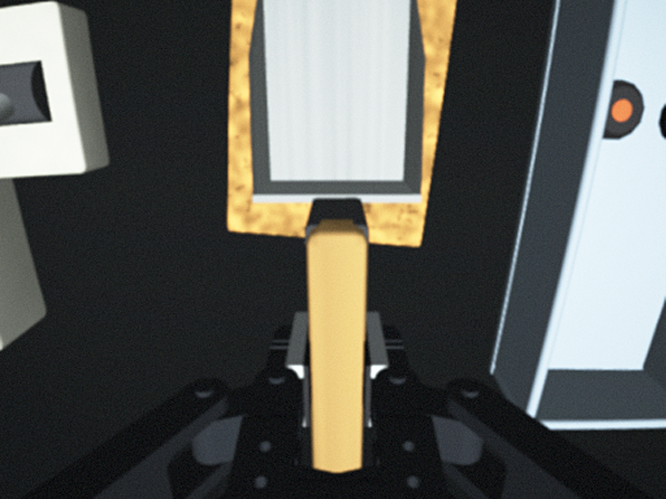

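```bash
python3 - <<'E'
from p import *
import pickle
w=pickle.load(open("w2.pkl","rb"))
def tool(uv,z):
    P=world(w,np.array(uv)/1.3,z)-[.5051,.1347,0];t=np.radians(4.2);return (P@np.array([[np.cos(t),-np.sin(t),0],[np.sin(t),np.cos(t),0],[0,0,1]])).round(4)
print(tool([(254,197),(420,198)],.040), "back wall outer top: expect x 47 y +-33 if off=95")
print(tool([(307,235),(368,235),(315,470),(360,470)],.089))
print(tool([(270,180),(405,180)],.007),"inner back floor expect 50")
E
```

```text
[[ 0.0482  0.0319  0.04  ]
 [ 0.0478 -0.0332  0.04  ]] back wall outer top: expect x 47 y +-33 if off=95
[[ 0.0477  0.0079  0.089 ]
 [ 0.0477 -0.0094  0.089 ]
 [-0.0398  0.0072  0.089 ]
 [-0.0398 -0.0089  0.089 ]]
[[ 0.0492  0.0304  0.007 ]
 [ 0.0492 -0.0323  0.007 ]] inner back floor expect 50
```

```bash
cat >> p.py <<'E'
HZ,OFF=.2315,.0955
BA=(.5747,.0006,1.34);BB=(.5973,-.1376,2.13);HA=(.5411,.3845,5.75);HB=(.4908,-.3758,5.57)
def at(f,x,y,z,dyaw=0,ly=0):
    "TCP for scoop origin at x,y in frame f"
    t=np.radians(f[2]);c,s=np.cos(t),np.sin(t);X=f[0]+x*c-y*s;Y=f[1]+x*s+y*c
    a=np.radians(f[2]+dyaw);return [X-OFF*np.cos(a),Y-OFF*np.sin(a),z+HZ],f[2]+dyaw
E
python3 - <<'E'
from p import *
T,a=at(BA,-.057,0,.085);print(T,a)
plan(T,a,5,start=([.5051,.1347,.3165],4.2))
E
```

```text
[np.float64(0.4222417046407335), np.float64(-0.0029662551993178423), 0.3165] 1.34
[[-1.85,2.62,-0.0,0.57],[-1.83,2.64,-0.0,0.57],[-1.8,2.66,-0.0,0.57],[-1.77,2.68,-0.0,0.57],[-1.75,2.7,-0.0,0.57]]
```

Emit:
arm_command(
  motion=[
    [[0,0,-1.5,0,0],[0,0,-3.3,0,0],[0,0,-3.3,0,0],[-1.85,2.6,0,0.6,0],[-1.85,2.65,0,0.6,0],[-1.8,2.65,0,0.6,0],[-1.75,2.7,0,0.6,0],[-1.75,2.7,0,0.5,0],[0,0,1,0,0],[0,0,3,0,0],[0,0,2.5,0,0],[0,0,0,0,0],[0,0,0,0,0]],
  ],
)

```text
time: 5.75
tool_pos: [0.4224, -0.0026, 0.2516]
eef_rot: [[1.0, 0.023, 0.001], [0.023, -1.0, -0.0], [0.001, 0.0, -1.0]]
wrist_force: [1.0, -0.4, -0.6]
finger_gap: 0.0165
grasp_force: 78.3
```

```bash
python3 - <<'E'
from p import *
stat(); print(at(BA,-.057,0,.005))
w=cam("wrist");save(w,"pics/w3.png",sc=1.3)
d=cam("top");save(d,"pics/t3.png",(220,130,320,255),4)
im=np.hstack([cv2.imread("pics/w3.png"),cv2.resize(cv2.imread("pics/t3.png"),(400,499))]);cv2.imwrite("pics/c3.png",cv2.resize(im,(800,375)))
E
```

```text
t5.75 [ 0.4224 -0.0026  0.2516] 1.31 F [ 1.  -0.4 -0.6] gap 0.0165 gf 78.3 q6 83
([np.float64(0.4222417046407335), np.float64(-0.0029662551993178423), 0.23650000000000002], 1.34)
```

View pics/c3.png

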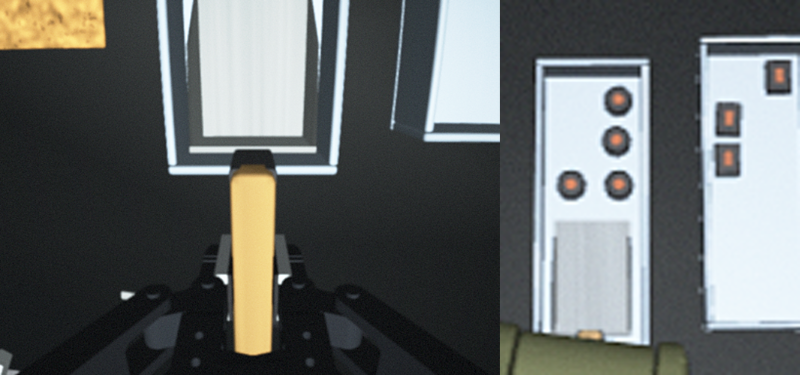

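Emit:
arm_command(
  motion=[
    [[0,0,0.8,0,0],[0,0,0.5,0,0],[0,0,0.3,0,0],[0,0,0,0,0]],
  ],
)

```text
time: 6.35
tool_pos: [0.4225, -0.0029, 0.2361]
eef_rot: [[1.0, 0.023, 0.002], [0.023, -1.0, -0.0], [0.002, 0.0, -1.0]]
wrist_force: [-9.4, -0.0, 24.5]
finger_gap: 0.017
grasp_force: 82.3
```

Emit:
arm_command(
  motion=[
    [[0,0,-0.06,0,0],[0.4,0,0,0,0],[0.8,0,0,0,0],[1,0,0,0,0],[1,0,0,0,0],[1,0,0,0,0],[1,0,0,0,0],[1,0,0,0,0],[1,0,0,0,0],[1,0,0,0,0],[1,0,0,0,0],[1,0,0,0,0],[0.6,0,0,0,0],[0,0,0,0,0]],
  ],
)

```text
time: 8.1
tool_pos: [0.5306, -0.0005, 0.2363]
eef_rot: [[1.0, 0.023, 0.002], [0.023, -1.0, -0.0], [0.002, 0.0, -1.0]]
wrist_force: [-2.0, 0.0, 12.0]
finger_gap: 0.0167
grasp_force: 80.5
```

```bash
python3 - <<'E'
from p import *
stat(); print(at(BA,.0675,0,.005)[0])
w=cam("wrist");save(w,"pics/w4.png",sc=1.3)
d=cam("top");save(d,"pics/t4.png",(220,130,320,255),4)
im=np.hstack([cv2.imread("pics/w4.png"),cv2.resize(cv2.imread("pics/t4.png"),(400,499))]);cv2.imwrite("pics/c4.png",cv2.resize(im,(800,375)))
E
```

```text
t8.10 [ 5.306e-01 -5.000e-04  2.363e-01] 1.29 F [-2.  0. 12.] gap 0.0167 gf 80.5 q6 85
[np.float64(0.5467076572455117), np.float64(-5.4787839874751495e-05), 0.23650000000000002]
```

View pics/c4.png

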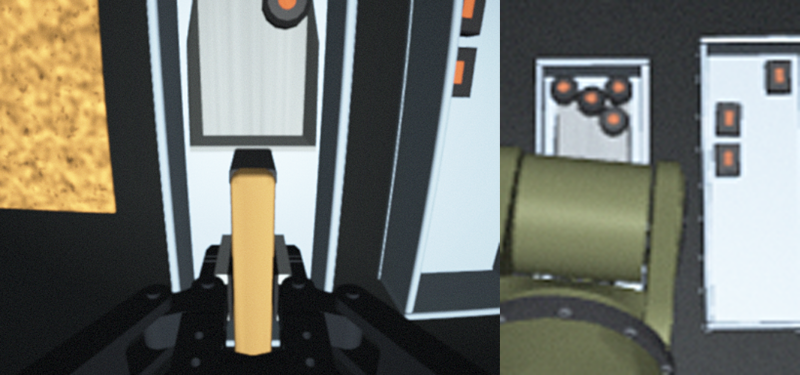

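Emit:
arm_command(
  motion=[
    [[0.5,0,0,0,0],[0.5,0,0,0,0],[0.4,0,0,0,0],[0,0,0,0,0]],
  ],
)

```text
time: 8.7
tool_pos: [0.5444, -0.0001, 0.2365]
eef_rot: [[1.0, 0.023, 0.002], [0.023, -1.0, -0.0], [0.002, 0.0, -1.0]]
wrist_force: [-5.2, 0.1, 14.8]
finger_gap: 0.0168
grasp_force: 80.9
```

```bash
python3 - <<'E'
from p import *
stat()
w=cam("wrist");save(w,"pics/w5.png",sc=1.3)
d=cam("top");save(d,"pics/t5.png",(220,130,320,200),5)
im=np.hstack([cv2.resize(cv2.imread("pics/w5.png"),(467,350)),cv2.imread("pics/t5.png")[:,:333]]);cv2.imwrite("pics/c5.png",im)
E
```

```text
t8.70 [ 5.444e-01 -1.000e-04  2.365e-01] 1.29 F [-5.2  0.1 14.8] gap 0.0168 gf 80.9 q6 85
```

View pics/c5.png

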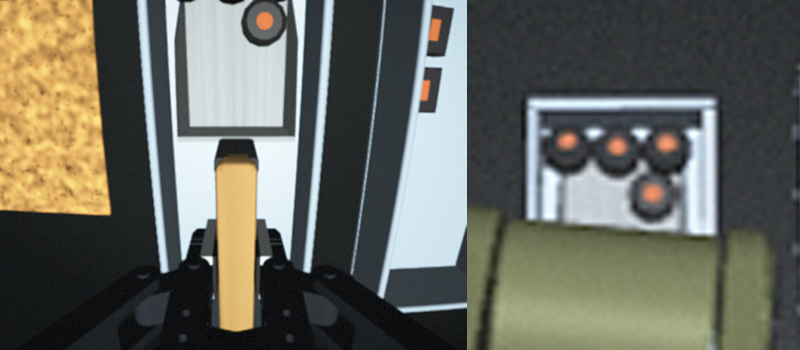

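Emit:
arm_command(
  motion=[
    [[0.1,0,0,0,0],[0,0,-0.4,0,0],[0,0,-0.8,0,0],[0,0,-1.2,0,0],[0,0,-1.6,0,0],[0,0,-1.6,0,0],[0,0,-1.2,0,0],[0,0,-0.8,0,0],[0,0,-0.4,0,0],[0,0,0,0,0]],
  ],
)

```text
time: 10.05
tool_pos: [0.545, -0.0001, 0.3152]
eef_rot: [[1.0, 0.023, -0.0], [0.023, -1.0, 0.0], [-0.0, -0.0, -1.0]]
wrist_force: [0.3, 0.5, -2.8]
finger_gap: 0.0166
grasp_force: 78.3
```

```bash
cat >> p.py <<'E'
def dots(d,z=None,box=None):
    im=cv2.resize(np.array(d["img"]),None,fx=3,fy=3,interpolation=cv2.INTER_CUBIC);h=cv2.cvtColor(im,cv2.COLOR_RGB2HSV)
    m=cv2.inRange(h,(3,130,120),(14,255,255));n,l,s,c=cv2.connectedComponentsWithStats(m)
    P=[(c[i]-1)/3 for i in range(1,n) if s[i,4]>=25]
    if not P:return
    for u,q in zip(P,world(d,P,z if z is not None else .021)):
        if .3<q[0]<.8 and abs(q[1])<.5: print(np.round(u,1),q.round(3)[:2],[k for k,f in(("BA",BA),("BB",BB),("HA",HA),("HB",HB)) if all(abs(np.array([[np.cos(np.radians(f[2])),np.sin(np.radians(f[2]))],[-np.sin(np.radians(f[2])),np.cos(np.radians(f[2]))]])@(q[:2]-f[:2]))<([.12,.045] if k[0]=="B" else [.09,.09]))])
E
python3 - <<'E'
from p import *
import pickle
stat()
dots(pickle.load(open("im0.pkl","rb"))[0]);print()
d=cam("top");dots(d,.021);print("z.11");dots(d,.108)
w=cam("wrist");print("w");dots(w,.108);save(d,"pics/t6.png",(220,130,340,230),4)
E
```

```text
t10.05 [ 5.450e-01 -1.000e-04  3.152e-01] 1.3 F [ 0.3  0.5 -2.8] gap 0.0166 gf 78.3 q6 85
[312.7 154.5] [ 0.694 -0.156] ['BB']
[259.1 162.7] [ 0.67  -0.018] ['BA']
[295.9 168.8] [ 0.656 -0.113] ['BB']
[258.3 176.1] [ 0.635 -0.017] ['BA']
[295.7 182.4] [ 0.62  -0.113] ['BB']
[243.2 191. ] [0.595 0.021] ['BA']
[259.2 191. ] [ 0.596 -0.02 ] ['BA']
[ 77.2 211.7] [0.531 0.444] ['HA']
[412.9 240.7] [ 0.479 -0.405] ['HB']

[237.8 148.9] [0.705 0.038] []
[248.5 151.2] [0.7  0.01] []
[259.4 150.7] [ 0.702 -0.018] []
[312.7 154.6] [ 0.694 -0.156] ['BB']
[256.4 161.6] [ 0.672 -0.011] ['BA']
[295.9 168.9] [ 0.656 -0.113] ['BB']
[295.7 182.4] [ 0.62  -0.113] ['BB']
[ 77.2 211.6] [0.532 0.444] ['HA']
[412.9 240.7] [ 0.479 -0.405] ['HB']
z.11
[237.8 148.9] [0.682 0.033] ['BA']
[248.5 151.2] [0.677 0.007] ['BA']
[259.4 150.7] [ 0.679 -0.018] ['BA']
[312.7 154.6] [ 0.672 -0.144] ['BB']
[256.4 161.6] [ 0.652 -0.012] ['BA']
[295.9 168.9] [ 0.637 -0.105] ['BB']
[295.7 182.4] [ 0.604 -0.105] ['BB']
[ 77.2 211.6] [0.524 0.403] ['HA']
[412.9 240.7] [ 0.476 -0.372] ['HB']
w
[473.7   1.6] [ 0.671 -0.106] ['BB']
[289.3  24.6] [ 0.654 -0.013] ['BA']
[413.7  44.5] [ 0.648 -0.077] []
[406.9  92.2] [ 0.624 -0.076] []
```

Emit:
arm_command(
  motion=[
    [[-0.2,0.1,0,0,0],[-0.4,0.1,0,0,0],[-0.4,0.1,0,0,0],[-0.2,0,0,0,0],[0,0,0.5,0,0],[0,0,1.0,0,0],[0,0,1.5,0,0],[0,0,1.5,0,0],[0,0,0.7,0,0],[0,0,0.3,0,0],[0,0,0,0,0]],
  ],
)

```text
time: 11.52
tool_pos: [0.5331, -0.0034, 0.2604]
eef_rot: [[1.0, 0.023, 0.0], [0.023, -1.0, -0.0], [0.0, 0.0, -1.0]]
wrist_force: [-0.2, -0.4, -3.5]
finger_gap: 0.0167
grasp_force: 78.2
```

```bash
cat >> p.py <<'E'
def pan(d,z=None):
    "dots in the scoop frame, assumed on the pan"
    o,p,a=st();u=p[2]-HZ;d_=d
    im=cv2.resize(np.array(d["img"]),None,fx=3,fy=3,interpolation=cv2.INTER_CUBIC);h=cv2.cvtColor(im,cv2.COLOR_RGB2HSV)
    m=cv2.inRange(h,(3,130,120),(14,255,255));n,l,s,c=cv2.connectedComponentsWithStats(m)
    P=[(c[i]-1)/3 for i in range(1,n) if s[i,4]>=25]
    if not P: print("none");return
    q=world(d,P,u+.02)[:,:2]-p[:2];t=np.radians(a);q=q@np.array([[np.cos(t),-np.sin(t)],[np.sin(t),np.cos(t)]])-[OFF,0]
    print("pan mm:",[tuple((v*1000).round().astype(int).tolist()) for v in q if abs(v[0])<.12 and abs(v[1])<.07],"underside",round(u,4))
E
python3 - <<'E'
from p import *
stat();d=cam("top");pan(d);pan(cam("wrist"))
E
```

```text
t11.53 [ 0.5331 -0.0034  0.2604] 1.29 F [-0.2 -0.4 -3.5] gap 0.0167 gf 78.2 q6 84
pan mm: [(43, 30), (39, -21), (38, 4), (13, -14)] underside 0.0291
pan mm: [(15, -16)] underside 0.0292
```

Emit:
arm_command(
  motion=[
    [[-1,0,0,0,0],[-2,0,0,0,0],[-3,0,0,0,0],[-4,0,0,0,0],[0,0,0,0,0],[0,0,0,0,0],[0,-0.4,0,0,0],[0,-0.4,0,0,0],[0,-0.3,0,0,0],[0,0.5,0,0,0],[0,0.6,0,0,0],[0,0.5,0,0,0],[0,-0.4,0,0,0],[0,-0.4,0,0,0],[0,0,0,0,0]],
  ],
)

```text
time: 13.5
tool_pos: [0.433, -0.0022, 0.2603]
eef_rot: [[1.0, 0.023, -0.0], [0.023, -1.0, 0.0], [-0.0, -0.0, -1.0]]
wrist_force: [-0.3, 0.2, -2.5]
finger_gap: 0.0167
grasp_force: 78.4
```

```bash
python3 - <<'E'
from p import *
stat();d=cam("top");pan(d);pan(cam("wrist"))
E
```

```text
t13.50 [ 0.433  -0.0022  0.2603] 1.33 F [-0.3  0.2 -2.5] gap 0.0167 gf 78.4 q6 84
pan mm: [(39, -19), (33, 7), (-5, -14)] underside 0.0288
pan mm: [(-4, -16)] underside 0.0288
```

```bash
cat >> p.py <<'E'
def smooth(target,yaw,n,start=None,g=0):
    if start is None: o,p,a=st()
    else: p,a=np.array(start[0],float),start[1]
    x=np.arange(n+1)/n;s_=x-np.sin(2*np.pi*x)/(2*np.pi);w=np.diff(s_);D=(np.array(target)-p)*100;da=(yaw-a+180)%360-180;rows=[]
    for k in range(n):
        t=np.radians(a+da*s_[k]);c,s=np.cos(t),np.sin(t);E=D*w[k]
        rows.append([round(float(v),1) for v in(E[0]*c+E[1]*s,E[0]*s-E[1]*c,-E[2],-da*w[k])]+[g])
    R=np.array(rows);print(str(rows).replace(' ',''))
E
python3 - <<'E'
from p import *
d=cam("top");dots(d,.021)
smooth([.285,.236,.3115],30,15,start=([.433,-.0022,.3205],1.33))
E
```

```text
[312.7 154.6] [ 0.694 -0.156] ['BB']
[295.9 168.9] [ 0.656 -0.113] ['BB']
[295.6 182.4] [ 0.62  -0.113] ['BB']
[258.2 200.2] [ 0.572 -0.018] ['BA']
[248.1 202.6] [0.565 0.008] ['BA']
[ 77.2 211.6] [0.532 0.444] ['HA']
[256.4 218.1] [ 0.526 -0.014] ['BA']
[412.9 240.7] [ 0.479 -0.405] ['HB']
[[-0.0,-0.0,0.0,-0.1,0],[-0.2,-0.3,0.0,-0.4,0],[-0.5,-0.8,0.0,-1.0,0],[-0.8,-1.5,0.1,-1.7,0],[-1.1,-2.2,0.1,-2.5,0],[-1.3,-2.8,0.1,-3.2,0],[-1.3,-3.3,0.1,-3.6,0],[-1.2,-3.5,0.1,-3.8,0],[-0.9,-3.5,0.1,-3.6,0],[-0.6,-3.1,0.1,-3.2,0],[-0.3,-2.4,0.1,-2.5,0],[-0.1,-1.7,0.1,-1.7,0],[-0.1,-0.9,0.0,-1.0,0],[-0.0,-0.4,0.0,-0.4,0],[-0.0,-0.1,0.0,-0.1,0]]
```

Emit:
arm_command(
  motion=[
    [[0,0,-0.5,0,0],[0,0,-1,0,0],[0,0,-1.5,0,0],[0,0,-1.5,0,0],[0,0,-1,0,0],[0,0,-0.5,0,0]],
  ],
)

```text
time: 14.4
tool_pos: [0.433, -0.0026, 0.3211]
eef_rot: [[1.0, 0.023, 0.001], [0.023, -1.0, -0.0], [0.001, 0.0, -1.0]]
wrist_force: [-0.3, -0.9, -2.1]
finger_gap: 0.017
grasp_force: 78.4
```

Emit:
arm_command(
  motion=[
    [[-0.2,-0.3,0,-0.5,0],[-0.5,-0.8,0,-1.0,0],[-0.8,-1.5,0.1,-1.7,0],[-1.1,-2.2,0.1,-2.5,0],[-1.3,-2.8,0.1,-3.2,0],[-1.3,-3.3,0.1,-3.6,0],[-1.2,-3.5,0.1,-3.8,0],[-0.9,-3.5,0.1,-3.6,0],[-0.6,-3.1,0.1,-3.2,0],[-0.3,-2.4,0.1,-2.5,0],[-0.1,-1.7,0.1,-1.7,0],[-0.1,-0.9,0,-1.0,0],[0,-0.4,0,-0.4,0],[0,0,0,0,0]],
  ],
)

```text
time: 16.15
tool_pos: [0.2849, 0.2349, 0.3113]
eef_rot: [[0.866, 0.5, -0.0], [0.5, -0.866, -0.0], [-0.0, 0.0, -1.0]]
wrist_force: [0.2, -0.5, -2.8]
finger_gap: 0.0166
grasp_force: 78.4
```

```bash
python3 - <<'E'
from p import *
stat();d=cam("top");pan(d);pan(cam("wrist"));dots(d,.021);save(d,"pics/t7.png",(50,130,350,300),2.6)
E
```

```text
t16.15 [0.2849 0.2349 0.3113] 30.0 F [ 0.2 -0.5 -2.8] gap 0.0166 gf 78.4 q6 94
pan mm: [(42, -20), (36, 6), (-5, -15)] underside 0.0798
pan mm: [(-4, -16)] underside 0.0798
[312.7 154.5] [ 0.694 -0.156] ['BB']
[295.9 168.7] [ 0.656 -0.113] ['BB']
[295.7 182.5] [ 0.62  -0.113] ['BB']
[ 77.2 211.6] [0.532 0.444] ['HA']
[412.9 240.7] [ 0.479 -0.405] ['HB']
[124.4 260.5] [0.412 0.313] []
[115.5 268.1] [0.393 0.334] []
[131.2 279.9] [0.365 0.293] []
```

Emit:
arm_command(
  motion=[
    [[1.5,0,0,0,0],[3,0,0,0,0],[4.5,0,0,0,0],[6,0,0,0,0],[0,0,0,0,0],[0,0,0,0,0],[0,0,0,0,0]],
  ],
)

```text
time: 17.12
tool_pos: [0.4145, 0.3097, 0.3115]
eef_rot: [[0.866, 0.5, 0.0], [0.5, -0.866, 0.0], [0.0, -0.0, -1.0]]
wrist_force: [0.2, -1.3, -1.9]
finger_gap: 0.0163
grasp_force: 78.5
```

```bash
python3 - <<'E'
from p import *
stat();d=cam("top");pan(d);pan(cam("wrist"));dots(d,.061);save(d,"pics/t8.png",(50,130,350,300),2.6)
E
```

```text
t17.12 [0.4145 0.3097 0.3115] 29.99 F [ 0.2 -1.3 -1.9] gap 0.0163 gf 78.5 q6 93
pan mm: [(44, -16), (48, 29)] underside 0.0802
none
[312.7 154.6] [ 0.684 -0.151] ['BB']
[295.8 168.8] [ 0.647 -0.109] ['BB']
[295.7 182.4] [ 0.613 -0.109] ['BB']
[ 95.2 203.9] [0.548 0.382] ['HA']
[ 77.2 211.6] [0.528 0.425] ['HA']
[412.8 240.6] [ 0.478 -0.39 ] ['HB']
```

View pics/t8.png

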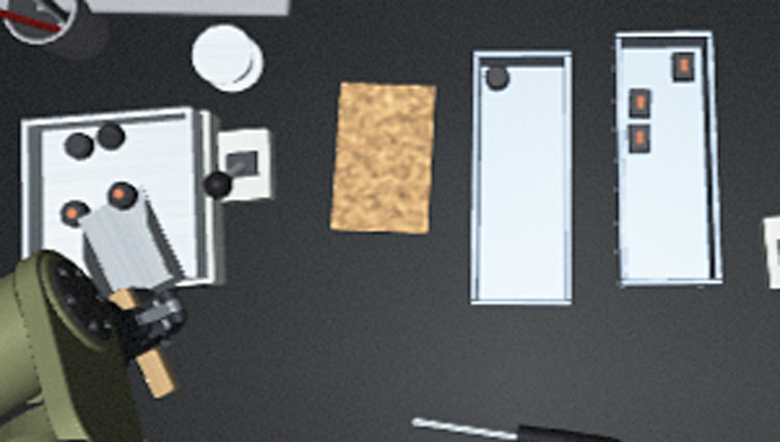

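Emit:
arm_command(
  motion=[
    [[-5,0,0,0,0],[-5,0,0,0,0],[-3,0,0,0,0],[-1,0,0,0,0],[0,0,0,0,0]],
  ],
)

```text
time: 17.85
tool_pos: [0.2937, 0.2401, 0.3118]
eef_rot: [[0.866, 0.5, 0.001], [0.5, -0.866, 0.001], [0.002, -0.0, -1.0]]
wrist_force: [1.6, 1.0, -2.8]
finger_gap: 0.0165
grasp_force: 78.6
```

```bash
python3 - <<'E'
from p import *
stat();d=cam("top");pan(d);dots(d,.061)
def dark(d,box,z):
    u0,v0,u1,v1=box;g=cv2.cvtColor(np.array(d["img"]),cv2.COLOR_RGB2GRAY)[v0:v1,u0:u1]
    g=cv2.resize(g,None,fx=3,fy=3,interpolation=cv2.INTER_CUBIC)
    n,l,s,c=cv2.connectedComponentsWithStats((g<95).astype(np.uint8))
    for i in range(1,n):
        if 300<s[i,4]<1800: uv=c[i]/3+[u0,v0]; print(uv.round(1),s[i],world(d,[uv],z)[0].round(3))
dark(d,(236,150,270,250),.013)
T,a=at(BA,-.055,.004,.09);smooth(T,a,14)
print(T)
E
```

```text
t17.85 [0.2937 0.2401 0.3118] 30.0 F [ 1.6  1.  -2.8] gap 0.0165 gf 78.6 q6 94
pan mm: [] underside 0.0802
[312.7 154.5] [ 0.684 -0.151] ['BB']
[295.9 168.7] [ 0.647 -0.109] ['BB']
[295.6 182.4] [ 0.613 -0.109] ['BB']
[ 77.2 211.6] [0.528 0.425] ['HA']
[104.9 212.8] [0.527 0.356] ['HA']
[412.9 240.7] [ 0.478 -0.39 ] ['HB']
[247.5 156. ] [   0    6   93   38 1465] [0.689 0.013 0.013]
[252.2 248.6] [  0 292 102   8 751] [ 0.45  -0.006  0.013]
[[-0.0,0.1,-0.0,0.1,0],[-0.0,0.4,-0.0,0.5,0],[-0.0,1.1,-0.0,1.2,0],[0.0,1.9,-0.1,2.0,0],[0.1,2.8,-0.1,2.9,0],[0.3,3.4,-0.1,3.6,0],[0.6,3.8,-0.1,4.0,0],[0.9,3.7,-0.1,4.0,0],[1.0,3.3,-0.1,3.6,0],[1.0,2.6,-0.1,2.9,0],[0.8,1.8,-0.1,2.0,0],[0.5,1.0,-0.0,1.2,0],[0.2,0.4,-0.0,0.5,0],[0.0,0.1,-0.0,0.1,0]]
[np.float64(0.4241476165746434), np.float64(0.001079421468457251), 0.3215]
```

```bash
python3 - <<'E'
from p import *
T,a=at(BA,-.055,.006,.08);smooth(T,a,8)
print(T,at(BA,.066,.006,.005))
E
```

```text
[[-0.0,0.3,0.0,0.4,0],[-0.0,2.1,0.0,2.2,0],[0.1,4.6,0.0,4.9,0],[0.7,6.4,0.0,6.8,0],[1.5,6.3,0.0,6.8,0],[1.6,4.4,0.0,4.9,0],[0.9,1.9,0.0,2.2,0],[0.2,0.3,0.0,0.4,0]]
[np.float64(0.42410084601465226), np.float64(0.00307887452234927), 0.3115] ([np.float64(0.5450677557751195), np.float64(0.0059084934018080165), 0.23650000000000002], 1.34)
```

Emit:
arm_command(
  motion=[
    [[0,0.8,0,0.4,0],[0,2.1,0,2.2,0],[0.1,4.6,0,4.9,0],[0.7,5.9,0,6.8,0],[1.5,5.9,0,6.8,0],[1.6,4.4,0,4.9,0],[0.9,1.9,0,2.2,0],[0.2,0.6,0,0.4,0],[0,0,0,0,0],[0,0,0,0,0]],
  ],
)

```text
time: 19.15
tool_pos: [0.4244, 0.0052, 0.3113]
eef_rot: [[1.0, 0.026, -0.0], [0.026, -1.0, 0.0], [-0.0, -0.0, -1.0]]
wrist_force: [-0.0, 0.6, -1.6]
finger_gap: 0.0166
grasp_force: 78.7
```

Emit:
arm_command(
  motion=[
    [[0,0.1,1,0,0],[0,0.1,2.5,0,0],[0,0,2.5,0,0],[0,0,1.1,0,0],[0,0,0.4,0,0],[1,0,0,0,0],[2,0,0,0,0],[2,0,0,0,0],[2,0,0,0,0],[1.5,0,0,0,0],[1,0,0,0,0],[0.8,0,0,0,0],[0.6,0,0,0,0],[0.6,0,0,0,0],[0.5,0,0,0,0],[0.2,0,0,0,0],[0,0,0,0,0]],
  ],
)

```text
time: 21.28
tool_pos: [0.5468, 0.0055, 0.2366]
eef_rot: [[1.0, 0.024, 0.001], [0.024, -1.0, -0.0], [0.001, 0.0, -1.0]]
wrist_force: [-1.3, -0.2, 4.7]
finger_gap: 0.0165
grasp_force: 79.8
```

```bash
cat >> p.py <<'E'
def dark(d,box,z,thr=95):
    u0,v0,u1,v1=box;g=cv2.cvtColor(np.array(d["img"]),cv2.COLOR_RGB2GRAY)[v0:v1,u0:u1]
    g=cv2.resize(g,None,fx=3,fy=3,interpolation=cv2.INTER_CUBIC)
    n,l,s,c=cv2.connectedComponentsWithStats((g<thr).astype(np.uint8))
    for i in range(1,n):
        if 300<s[i,4]<2500: uv=c[i]/3+[u0,v0]; print(uv.round(1),s[i],world(d,[uv],z)[0].round(3))
E
python3 - <<'E'
from p import *
stat();d=cam("top");dark(d,(230,140,270,200),.018)
E
```

```text
t21.27 [0.5468 0.0055 0.2366] 1.39 F [-1.3 -0.2  4.7] gap 0.0165 gf 79.8 q6 85
[247.1 156.1] [  13   36   98   39 1558] [0.687 0.014 0.018]
```

Emit:
arm_command(
  motion=[
    [[0,0,-0.4,0,0],[0,0,-0.8,0,0],[0,0,-0.8,0,0],[0,0,-0.3,0,0],[-1,0,0,0,0],[-2,0,0,0,0],[-3,0,0,0,0],[-4,0,0,0,0],[0,0,0,0,0],[0,0,0,0,0]],
  ],
)

```text
time: 22.58
tool_pos: [0.4467, 0.0031, 0.2595]
eef_rot: [[1.0, 0.024, 0.001], [0.024, -1.0, -0.0], [0.001, 0.0, -1.0]]
wrist_force: [0.3, -0.4, -2.2]
finger_gap: 0.0164
grasp_force: 78.6
```

```bash
python3 - <<'E'
from p import *
stat();d=cam("top");dark(d,(230,140,270,230),.045);w=cam("wrist")
save(d,"pics/t9.png",(225,140,275,240),4);save(w,"pics/w9.png")
im=np.hstack([cv2.imread("pics/w9.png"),cv2.resize(cv2.imread("pics/t9.png"),(192,384))]);cv2.imwrite("pics/c9.png",im)
E
```

```text
t22.57 [0.4467 0.0031 0.2595] 1.39 F [ 0.3 -0.4 -2.2] gap 0.0164 gf 78.6 q6 84
[251.  153.6] [ 13  36  98  11 923] [0.687 0.003 0.045]
[241.2 198.5] [ 18 161  31  30 687] [0.572 0.024 0.045]
```

View pics/c9.png

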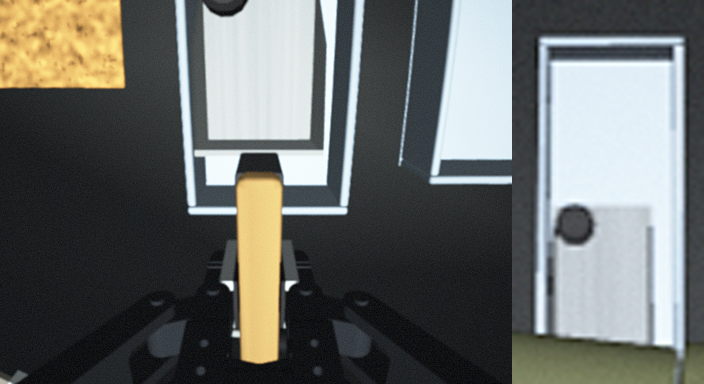

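```bash
python3 - <<'E'
from p import *
smooth([.285,.236,.3115],30,13,start=([.4467,.0031,.3145],1.39))
E
```

```text
[[-0.0,-0.1,0.0,-0.1,0],[-0.3,-0.5,0.0,-0.6,0],[-0.8,-1.2,0.0,-1.4,0],[-1.3,-2.1,0.0,-2.5,0],[-1.6,-3.0,0.0,-3.4,0],[-1.8,-3.7,0.0,-4.1,0],[-1.6,-4.0,0.0,-4.4,0],[-1.2,-3.9,0.0,-4.1,0],[-0.8,-3.3,0.0,-3.4,0],[-0.4,-2.4,0.0,-2.5,0],[-0.2,-1.4,0.0,-1.4,0],[-0.1,-0.6,0.0,-0.6,0],[-0.0,-0.1,0.0,-0.1,0]]
```

Emit:
arm_command(
  motion=[
    [[0,0,-0.6,0,0],[0,0,-1.2,0,0],[0,0,-1.6,0,0],[0,0,-1.3,0,0],[0,0,-0.7,0,0],[-0.3,-0.6,0,-0.7,0],[-0.8,-1.2,0,-1.4,0],[-1.3,-2.1,0,-2.5,0],[-1.6,-3.0,0,-3.4,0],[-1.8,-3.7,0,-4.1,0],[-1.6,-4.0,0,-4.4,0],[-1.2,-3.9,0,-4.1,0],[-0.8,-3.3,0,-3.4,0],[-0.4,-2.4,0,-2.5,0],[-0.2,-1.4,0,-1.4,0],[-0.1,-0.7,0,-0.7,0],[0,0,0,0,0]],
  ],
)

```text
time: 24.8
tool_pos: [0.283, 0.236, 0.3131]
eef_rot: [[0.866, 0.501, -0.0], [0.501, -0.866, -0.0], [-0.0, 0.0, -1.0]]
wrist_force: [-0.2, 0.0, -2.4]
finger_gap: 0.0166
grasp_force: 78.7
```

```bash
python3 - <<'E'
from p import *
stat();d=cam("top");dark(d,(100,240,160,295),.1)
E
```

```text
t24.80 [0.283  0.236  0.3131] 30.05 F [-0.2  0.  -2.4] gap 0.0166 gf 78.7 q6 94
```

Emit:
arm_command(
  motion=[
    [[1.5,0,0,0,0],[3,0,0,0,0],[4.5,0,0,0,0],[6,0,0,0,0],[0,0,0,0,0],[0,0,0,0,0],[0,0,0,0,0]],
  ],
)

```text
time: 25.72
tool_pos: [0.413, 0.3105, 0.3135]
eef_rot: [[0.866, 0.5, 0.0], [0.5, -0.866, 0.0], [0.0, -0.0, -1.0]]
wrist_force: [-0.2, 0.4, -1.5]
finger_gap: 0.0166
grasp_force: 78.7
```

```bash
python3 - <<'E'
from p import *
stat();d=cam("top");dark(d,(55,175,125,235),.06);dots(d,.061);save(d,"pics/t10.png",(50,160,200,270),5)
E
```

```text
t25.73 [0.413  0.3105 0.3135] 29.98 F [-0.2  0.4 -1.5] gap 0.0166 gf 78.7 q6 93
[ 93.  181.8] [ 99   4  34  34 837] [0.603 0.393 0.06 ]
[ 80.5 188.3] [  60   14   33   55 1369] [0.586 0.423 0.06 ]
[ 78.6 211.4] [ 56  97  33  30 445] [0.529 0.422 0.06 ]
[111.3 221.8] [ 153  102   41   78 1023] [0.505 0.339 0.06 ]
[ 84.1 229.7] [ 81 140  19  40 384] [0.484 0.404 0.06 ]
[312.7 154.6] [ 0.684 -0.151] ['BB']
[295.9 168.7] [ 0.647 -0.109] ['BB']
[295.6 182.5] [ 0.613 -0.109] ['BB']
[ 79.3 195.3] [0.568 0.423] ['HA']
[ 77.2 211.5] [0.528 0.425] ['HA']
[412.9 240.7] [ 0.478 -0.39 ] ['HB']
```

```bash
python3 - <<'E'
from p import *
T,a=at(BB,-.056,0,.08);print(T,a,at(BB,.066,0,.005))
smooth(T,a,11,start=([.30,.245,.3135],29.98))
E
```

```text
[np.float64(0.44590467586579874), np.float64(-0.1432307930436261), 0.3115] 2.13 ([np.float64(0.567820382429314), np.float64(-0.13869642504809881), 0.23650000000000002], 2.13)
[[-0.0,0.2,0.0,0.1,0],[-0.2,1.3,0.0,0.9,0],[-0.5,3.2,0.0,2.2,0],[-0.6,5.3,0.0,3.6,0],[-0.3,6.9,0.0,4.6,0],[0.3,7.5,0.0,5.0,0],[0.8,6.8,0.0,4.6,0],[1.1,5.2,0.0,3.6,0],[0.9,3.1,0.0,2.2,0],[0.4,1.3,0.0,0.9,0],[0.1,0.2,0.0,0.1,0]]
```

Emit:
arm_command(
  motion=[
    [[-3,0,0,0,0],[-5,0,0,0,0],[-3.5,0,0,0,0],[-1.5,0.2,0,0.1,0],[-0.2,1.3,0,0.9,0],[-0.5,3.2,0,2.2,0],[-0.6,5.3,0,3.6,0],[-0.3,6.0,0,4.6,0],[0.3,6.0,0,5.0,0],[0.3,3.4,0,0,0],[0.5,6.0,0,4.6,0],[1.1,5.2,0,3.6,0],[0.9,3.1,0,2.2,0],[0.4,1.3,0,1.0,0],[0,0,0,0,0],[0,0,0,0,0]],
  ],
)

```text
time: 27.78
tool_pos: [0.4443, -0.142, 0.3132]
eef_rot: [[0.999, 0.039, -0.0], [0.039, -0.999, 0.0], [-0.0, -0.0, -1.0]]
wrist_force: [-0.9, -0.2, -1.8]
finger_gap: 0.0168
grasp_force: 78.9
```

```bash
python3 - <<'E'
from p import *
stat();d=cam("top");dots(d,.061);dots(d,.021);dark(d,(55,175,125,235),.06)
T,a=at(BB,-.056,0,.08);plan(T,a,1)
E
```

```text
t27.77 [ 0.4443 -0.142   0.3132] 2.26 F [-0.9 -0.2 -1.8] gap 0.0168 gf 78.9 q6 66
[312.7 154.6] [ 0.684 -0.151] ['BB']
[295.9 168.7] [ 0.647 -0.109] ['BB']
[295.6 182.3] [ 0.613 -0.109] ['BB']
[ 79.5 195.1] [0.569 0.423] ['HA']
[ 77.2 211.6] [0.528 0.425] ['HA']
[104.9 212.9] [0.526 0.357] ['HA']
[412.9 240.7] [ 0.478 -0.39 ] ['HB']
[312.7 154.6] [ 0.694 -0.156] ['BB']
[295.9 168.7] [ 0.656 -0.113] ['BB']
[295.6 182.3] [ 0.62  -0.113] ['BB']
[ 79.5 195.1] [0.574 0.442] ['HA']
[ 77.2 211.6] [0.532 0.444] ['HA']
[104.9 212.9] [0.53  0.373] ['HA']
[412.9 240.7] [ 0.479 -0.405] ['HB']
[ 56.5 204.9] [   0    0   28  180 1764] [0.543 0.478 0.06 ]
[ 93.1 181.8] [ 99   4  38  34 834] [0.603 0.393 0.06 ]
[ 80.5 188.3] [  60   14   34   55 1352] [0.586 0.423 0.06 ]
[ 65.  208.1] [ 27  16   5 164 444] [0.536 0.456 0.06 ]
[ 79.4 212.3] [ 56  97  33  30 619] [0.526 0.42  0.06 ]
[106.8 213.7] [139 102  32  29 593] [0.524 0.352 0.06 ]
[[0.16,0.14,0.19,0.14]]
```

Emit:
arm_command(
  motion=[
    [[0.2,0.1,1,0.1,0],[0,0,2.5,0,0],[0,0,2.5,0,0],[0,0,1.2,0,0],[0,0,0.5,0,0],[0,0,0,0,0],[0.6,0,0,0,0],[1,0,0,0,0],[1.2,0,0,0,0],[1.2,0,0,0,0],[1.2,0,0,0,0],[1.2,0,0,0,0],[1.2,0,0,0,0],[1.2,0,0,0,0],[0.8,0,0,0,0],[0.6,0,0,0,0],[0,0,0,0,0]],
  ],
)

```text
time: 29.95
tool_pos: [0.5493, -0.1398, 0.2365]
eef_rot: [[0.999, 0.037, 0.001], [0.037, -0.999, -0.0], [0.001, 0.0, -1.0]]
wrist_force: [1.9, -0.6, 2.4]
finger_gap: 0.0167
grasp_force: 79.5
```

```bash
python3 - <<'E'
from p import *
stat();d=cam("top");pan(d);pan(cam("wrist"));dots(d,.021)
T,a=at(BB,.066,0,.005);plan(T,a,1)
E
```

```text
t29.95 [ 0.5493 -0.1398  0.2365] 2.11 F [ 1.9 -0.6  2.4] gap 0.0167 gf 79.5 q6 70
pan mm: [(57, 24), (57, -21), (28, 20)] underside 0.005
pan mm: [(26, 19)] underside 0.005
[295.  151.6] [ 0.701 -0.11 ] ['BB']
[312.6 151.2] [ 0.703 -0.156] ['BB']
[296.9 162.5] [ 0.672 -0.115] ['BB']
[ 79.5 195.1] [0.574 0.442] ['HA']
[ 77.2 211.6] [0.532 0.444] ['HA']
[104.9 212.9] [0.53  0.373] ['HA']
[413.  240.8] [ 0.479 -0.405] ['HB']
[[1.89,-0.05,-0.0,-0.03]]
```

Emit:
arm_command(
  motion=[
    [[0.5,0,0,0,0],[0.6,0,0,0,0],[0.5,0,0,0,0],[0.25,0,0,0,0],[0,0,0,0,0],[0,0,-0.3,0,0],[0,0,-0.7,0,0],[0,0,-0.8,0,0],[0,0,-0.5,0,0],[0,0,0,0,0]],
  ],
)

```text
time: 31.3
tool_pos: [0.5669, -0.1393, 0.2598]
eef_rot: [[0.999, 0.037, 0.001], [0.037, -0.999, -0.0], [0.001, 0.0, -1.0]]
wrist_force: [-0.2, -0.4, -2.6]
finger_gap: 0.0167
grasp_force: 78.9
```

```bash
python3 - <<'E'
from p import *
stat();d=cam("top");pan(d);pan(cam("wrist"))
E
```

```text
t31.30 [ 0.5669 -0.1393  0.2598] 2.09 F [-0.2 -0.4 -2.6] gap 0.0167 gf 78.9 q6 71
pan mm: [(38, 20), (38, -17)] underside 0.0279
pan mm: [(11, 19)] underside 0.0277
```

Emit:
arm_command(
  motion=[
    [[-1,0,0,0,0],[-2,0,0,0,0],[-3,0,0,0,0],[-4,0,0,0,0],[0,0,0,0,0],[0,0,0,0,0],[0,0,-0.6,0,0],[0,0,-1.2,0,0],[0,0,-1.6,0,0],[0,0,-1.2,0,0],[0,0,-0.6,0,0],[0,0,0,0,0]],
  ],
)

```text
time: 32.9
tool_pos: [0.4669, -0.1429, 0.3116]
eef_rot: [[0.999, 0.037, 0.001], [0.037, -0.999, -0.0], [0.001, 0.0, -1.0]]
wrist_force: [-0.4, -0.4, -2.6]
finger_gap: 0.0165
grasp_force: 78.9
```

```bash
python3 - <<'E'
from p import *
stat();d=cam("top");pan(d);pan(cam("wrist"));save(d,"pics/t12.png",(220,130,460,280),3.3);dots(d,.021)
for yaw in (-10,-20,-30):
    t=np.radians(yaw);n=np.array([.485,-.376]);e=n-(OFF+.05)*np.array([np.cos(t),np.sin(t)]);s=e-.15*np.array([np.cos(t),np.sin(t)]);print(yaw,e,s,np.hypot(*e),np.hypot(*s),np.degrees(np.arctan2(s[1],s[0]))-yaw+86)
E
```

```text
t32.90 [ 0.4669 -0.1429  0.3116] 2.09 F [-0.4 -0.4 -2.6] gap 0.0165 gf 78.9 q6 67
pan mm: [(-8, 21)] underside 0.0797
pan mm: [(-7, 19)] underside 0.0794
[ 79.5 195.1] [0.574 0.442] ['HA']
[301.1 204.4] [ 0.564 -0.127] ['BB']
[ 77.2 211.6] [0.532 0.444] ['HA']
[104.9 212.9] [0.53  0.372] ['HA']
[413.  240.7] [ 0.479 -0.405] ['HB']
-10 [ 0.34171047 -0.35073419] [ 0.19398931 -0.32468696] 0.4896738902279936 0.37822410852153665 36.85686704717129
-20 [ 0.34827472 -0.32623607] [ 0.20732083 -0.27493305] 0.4772056746972519 0.3443401043616243 53.01912501440998
-30 [ 0.3589933 -0.30325  ] [ 0.22908949 -0.22825   ] 0.4699327128822628 0.3233884017497341 71.10517211597931
```

View pics/t12.png

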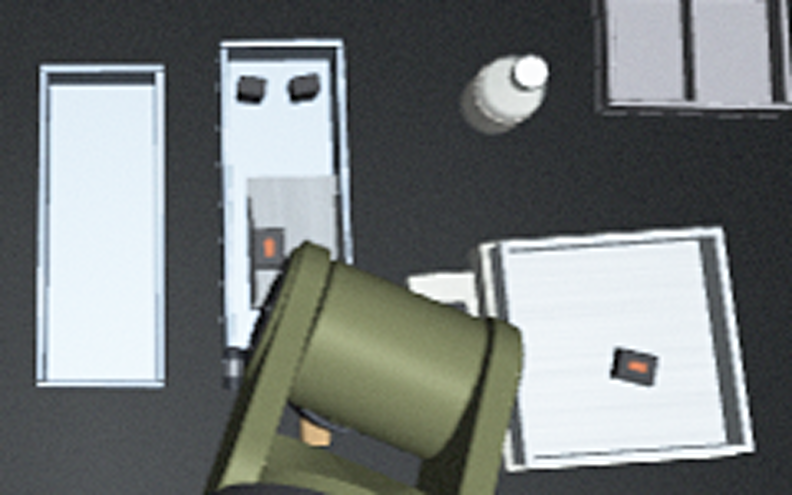

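Emit:
arm_command(
  motion=[
    [[0,0,0.7,0,0],[0,0,1.7,0,0],[0,0,2.2,0,0],[0,0,1.6,0,0],[0,0,0.9,0,0],[0,0,0.4,0,0],[0.6,0,0,0,0],[1.2,0,0,0,0],[1.5,0,0,0,0],[1.5,0,0,0,0],[1.2,0,0,0,0],[1,0,0,0,0],[0.8,0,0,0,0],[0.7,0,0,0,0],[0.6,0,0,0,0],[0.5,0,0,0,0],[0.4,0,0,0,0],[0.15,0,0,0,0],[0,0,0,0,0]],
  ],
)

```text
time: 35.38
tool_pos: [0.5688, -0.1392, 0.2367]
eef_rot: [[0.999, 0.037, 0.001], [0.037, -0.999, -0.0], [0.001, 0.0, -1.0]]
wrist_force: [-1.2, -0.6, 5.4]
finger_gap: 0.0168
grasp_force: 79.9
```

Emit:
arm_command(
  motion=[
    [[0,0,-0.3,0,0],[0,0,-0.7,0,0],[0,0,-0.8,0,0],[0,0,-0.5,0,0],[0,0,0,0,0],[-0.2,0,0,0,0],[-0.4,0,0,0,0],[-0.6,0,0,0,0],[-0.8,0,0,0,0],[-1.0,0,0,0,0],[-1.2,0,0,0,0],[-1.3,0,0,0,0],[-1.2,0,0,0,0],[-1.0,0,0,0,0],[-0.8,0,0,0,0],[-0.6,0,0,0,0],[-0.4,0,0,0,0],[-0.2,0,0,0,0],[0,0,0,0,0]],
  ],
)

```text
time: 37.75
tool_pos: [0.4715, -0.1427, 0.2593]
eef_rot: [[0.999, 0.036, 0.0], [0.036, -0.999, 0.0], [0.0, -0.0, -1.0]]
wrist_force: [0.0, -0.5, -3.5]
finger_gap: 0.0164
grasp_force: 78.9
```

```bash
python3 - <<'E'
from p import *
stat();d=cam("top");pan(d);pan(cam("wrist"));dark(d,(284,140,330,235),.048)
E
```

```text
t37.75 [ 0.4715 -0.1427  0.2593] 2.09 F [ 0.  -0.5 -3.5] gap 0.0164 gf 78.9 q6 67
pan mm: [(-9, 21)] underside 0.0278
pan mm: [(-7, 19)] underside 0.0278
[297.3 185.1] [ 27 123  27  25 608] [ 0.608 -0.115  0.048]
[314.4 184.9] [ 78 123  27  24 598] [ 0.61  -0.157  0.048]
```

Emit:
arm_command(
  motion=[
    [[3.3,0,0,0,0],[2.6,0,0,0,0],[1.8,0,0,0,0],[1.0,0,0,0,0],[0.4,0,0,0,0],[0,0,0,0,0]],
  ],
)

```text
time: 38.6
tool_pos: [0.5622, -0.1394, 0.2592]
eef_rot: [[0.999, 0.037, -0.0], [0.037, -0.999, 0.0], [-0.0, -0.0, -1.0]]
wrist_force: [-0.4, -0.1, -2.5]
finger_gap: 0.017
grasp_force: 78.8
```

```bash
python3 - <<'E'
from p import *
stat();d=cam("top");pan(d);pan(cam("wrist"));dark(d,(284,140,330,235),.048)
E
```

```text
t38.60 [ 0.5622 -0.1394  0.2592] 2.1 F [-0.4 -0.1 -2.5] gap 0.017 gf 78.8 q6 70
pan mm: [] underside 0.0277
pan mm: [(-19, 19)] underside 0.0278
```

Emit:
arm_command(
  motion=[
    [[-0.2,0,0,0,0],[-0.4,0,0,0,0],[-0.6,0,0,0,0],[-0.8,0,-0.3,0,0],[-1.0,0,-0.7,0,0],[-1.2,0,-1.0,0,0],[-1.3,0,-1.2,0,0],[-1.2,0,-1.0,0,0],[-1.0,0,-0.7,0,0],[-0.8,0,-0.3,0,0],[-0.6,0,0,0,0],[-0.4,0,0,0,0],[-0.2,0,0,0,0],[0,0,0,0,0]],
  ],
)

```text
time: 40.45
tool_pos: [0.4655, -0.143, 0.3112]
eef_rot: [[0.999, 0.037, -0.0], [0.037, -0.999, 0.0], [-0.0, -0.0, -1.0]]
wrist_force: [0.3, -0.4, -3.8]
finger_gap: 0.0168
grasp_force: 78.8
```

```bash
python3 - <<'E'
from p import *
stat();d=cam("top");pan(d);pan(cam("wrist"));dark(d,(284,140,330,235),.098);dark(d,(284,140,330,235),.013)
smooth([.2073,-.2749,.3115],-20,18)
E
```

```text
t40.45 [ 0.4655 -0.143   0.3112] 2.09 F [ 0.3 -0.4 -3.8] gap 0.0168 gf 78.8 q6 67
pan mm: [(-20, 21)] underside 0.0797
pan mm: [(-19, 19)] underside 0.0797
[312.8 162.5] [  15   13  102  134 2309] [ 0.655 -0.146  0.098]
[299.8 184.4] [ 33 120  29  28 683] [ 0.602 -0.116  0.098]
[303.6 216.3] [  35  181   73  104 1795] [ 0.526 -0.125  0.098]
[312.8 162.5] [  15   13  102  134 2309] [ 0.675 -0.158  0.013]
[299.8 184.4] [ 33 120  29  28 683] [ 0.617 -0.124  0.013]
[303.6 216.3] [  35  181   73  104 1795] [ 0.534 -0.135  0.013]
[[-0.0,0.0,-0.0,0.0,0],[-0.2,0.1,-0.0,0.2,0],[-0.5,0.2,-0.0,0.4,0],[-1.0,0.5,-0.0,0.8,0],[-1.4,0.7,-0.0,1.2,0],[-1.9,1.0,-0.0,1.6,0],[-2.3,1.3,-0.0,2.0,0],[-2.6,1.6,-0.0,2.3,0],[-2.7,1.8,-0.0,2.4,0],[-2.6,1.9,-0.0,2.4,0],[-2.3,1.9,-0.0,2.3,0],[-2.0,1.7,-0.0,2.0,0],[-1.6,1.5,-0.0,1.6,0],[-1.2,1.1,-0.0,1.2,0],[-0.7,0.8,-0.0,0.8,0],[-0.4,0.4,-0.0,0.4,0],[-0.2,0.2,-0.0,0.2,0],[-0.0,0.0,-0.0,0.0,0]]
```

```bash
python3 - <<'E'
from p import *
d=cam("top");g=cv2.cvtColor(np.array(d["img"]),cv2.COLOR_RGB2GRAY)
for v in range(146,222,2): print(v,''.join(" .:-=+*#%@"[9-int(x)*10//256] for x in g[v,284:334]))
E
```

```text
146 %%*.:################################%::*%%%#%%%#%
148 %**::+================-::::---:---:=%%:.+%#%%#%%#%
150 %##:..                             :%%:.=%#%##%%%%
152 ###:..                             :*%:.+%##%%#%%#
154 ###:..                             :#%: :%%%%##%##
156 #**:..                             :*%- :%%%#%####
158 #%%:..                             :*%- -%%###%%#%
160 %#%:..                             .+%=.-%%#%#%###
162 ##%:..                             .+%+.-%%%#####%
164 #%%:                               .+%+.:#%####%##
166 ##%-..                             .+%*::#%#%%%##%
168 #*#:.                              .=%#.:%#####%##
170 ##%:                                =%#.:*%#######
172 ##%:                               .-%#::*%#%##%##
174 ##%:                                :%%:.*%####%#%
176 ##%-.                               :%%:.=%#######
178 ###-.                               :%%:.+%#######
180 #**=...    :#######%#:      .=%%#######-.=%#######
182 ###+...   .=########*.      :%#########: :%#######
184 ###+...   .*########*-.....-#%#########- -%#######

[... 289 characters left out ...]
.*-::::.:::.::::::.:....::.-##.:########
198 ####:     .++-:...::..::::::.........-##..*#######
200 ###%:.    .+*-.::.::..:::::::........-##:.*#######
202 ##**:.    .+*-.:..::..:::::..:.......-*#-:=#######
204 ###%:..   .+*-:::::::::::.:+%**=:....-*#-.=#######
206 ###%:     .+#*+***++**-.-*%#*****#*=:-*#=-=#######
208 ###%:     .+#*+++==+*+=+%###********==*#+.:#######
210 ###%:.     -#*++=-=++*%%#*#*+++++++*#%##*::#######
212 ###%:      -#*+*=-=+*%%#***++++++++*%#*****#######
214 ####:      -#*+++++*%%%*+*+==++++++##*+++*******##
216 ##**:      =##*#*#%@%%***++++=++==*#*++++++++*****
218 ###%:      :#+:..=@@%*++++++++++=*##+++++++++++*++
220 ###%:.     .#+:.-%@%#***+++++++==*#++=++++++++++++
```

```bash
python3 - <<'E'
from p import *
smooth([.2073,-.2749,.3125],-20,28)
E
```

```text
[[-0.0,0.0,-0.0,0.0,0],[-0.1,0.0,-0.0,0.0,0],[-0.1,0.1,-0.0,0.1,0],[-0.3,0.1,-0.0,0.2,0],[-0.4,0.2,-0.0,0.4,0],[-0.6,0.3,-0.0,0.5,0],[-0.8,0.4,-0.0,0.7,0],[-1.0,0.5,-0.0,0.9,0],[-1.2,0.6,-0.0,1.0,0],[-1.4,0.8,-0.0,1.2,0],[-1.5,0.9,-0.0,1.3,0],[-1.6,1.0,-0.0,1.5,0],[-1.7,1.1,-0.0,1.5,0],[-1.7,1.2,-0.0,1.6,0],[-1.7,1.2,-0.0,1.6,0],[-1.6,1.2,-0.0,1.5,0],[-1.5,1.2,-0.0,1.5,0],[-1.3,1.1,-0.0,1.3,0],[-1.2,1.1,-0.0,1.2,0],[-1.0,0.9,-0.0,1.0,0],[-0.8,0.8,-0.0,0.9,0],[-0.6,0.7,-0.0,0.7,0],[-0.5,0.5,-0.0,0.5,0],[-0.3,0.4,-0.0,0.4,0],[-0.2,0.2,-0.0,0.2,0],[-0.1,0.1,-0.0,0.1,0],[-0.0,0.0,-0.0,0.0,0],[-0.0,0.0,-0.0,0.0,0]]
```

Emit:
arm_command(
  motion=[
    [[-0.1,0,0,0,0],[-0.2,0.1,0,0.1,0],[-0.3,0.1,0,0.2,0],[-0.4,0.2,0,0.4,0],[-0.6,0.3,0,0.5,0],[-0.8,0.4,0,0.7,0],[-1.0,0.5,0,0.9,0],[-1.2,0.6,0,1.0,0],[-1.4,0.8,0,1.2,0],[-1.5,0.9,0,1.3,0],[-1.6,1.0,0,1.5,0],[-1.7,1.1,0,1.5,0],[-1.7,1.2,0,1.6,0],[-1.7,1.2,0,1.6,0],[-1.6,1.2,0,1.5,0],[-1.5,1.2,0,1.5,0],[-1.3,1.1,0,1.3,0],[-1.2,1.1,0,1.2,0],[-1.0,0.9,0,1.0,0],[-0.8,0.8,0,0.9,0]],
  ],
)

```text
time: 43.1
tool_pos: [0.2307, -0.2627, 0.3114]
eef_rot: [[0.952, -0.307, 0.0], [-0.307, -0.952, -0.0], [0.0, 0.0, -1.0]]
wrist_force: [-0.1, -1.0, -2.2]
finger_gap: 0.0165
grasp_force: 78.8
```

Emit:
arm_command(
  motion=[
    [[-0.6,0.7,0,0.7,0],[-0.5,0.5,0,0.5,0],[-0.3,0.4,0,0.4,0],[-0.2,0.2,0,0.2,0],[-0.1,0.1,0,0.1,0],[0,0,0,0,0]],
  ],
)

```text
time: 43.85
tool_pos: [0.2095, -0.275, 0.3113]
eef_rot: [[0.941, -0.337, 0.0], [-0.337, -0.941, -0.0], [0.0, 0.0, -1.0]]
wrist_force: [0.5, -0.3, -1.7]
finger_gap: 0.0167
grasp_force: 78.8
```

```bash
python3 - <<'E'
from p import *
stat();d=cam("top");pan(d);pan(cam("wrist"));g=cv2.cvtColor(np.array(d["img"]),cv2.COLOR_RGB2GRAY)
o,p,a=st();t=np.radians(a);c=p[:2]+(OFF+.041)*np.array([np.cos(t),np.sin(t)]);uv=pix(d,[[*c,p[2]-HZ+.01]])[0].astype(int);print(uv,at((0,0,a),0,0,0)[0])
u,v0=uv
for v in range(v0-20,v0+22,2): print(v,''.join(" .:-=+*#%@"[9-int(x)*10//256] for x in g[v,u-30:u+30]))
E
```

```text
t43.85 [ 0.2095 -0.275   0.3113] -19.7 F [ 0.5 -0.3 -1.7] gap 0.0167 gf 78.8 q6 51
pan mm: [(-20, 21)] underside 0.0798
pan mm: [(-18, 19)] underside 0.0798
[389 301] [np.float64(-0.08991619406945711), np.float64(0.032176513858150096), 0.2315]
281 ############################################################
283 ############################################################
285 ############################################################
287 ############################################################
289 ############################################################
291 ############################################################
293 ################%@@@#*######################################
295 ###############%@@@#******##################################
297 ##############*#@@%#*********###############################
299 #############+:-#%%@%%#*****=:=*****########################
301 ############**+-...:=#%%%##*-::....-=+######################
303 ############=-*-::..::....:::::::......:=*##################
305 ###########*+#+-..:.:::.::::::..:......::..=################
307 ###########**#+:..::::..::::::.::...:::::.-%################
309 ########%%*+##=:...:::.::::::.::.....:::::=#################
311 #####%%%#*+###=:.::::.::::::::.......:::=*=+################
313 ###%%%#****###=..:::::::::::::.........-*#+=+%##############
315 ####%#*+==###*-.:.::.:::::.:.::..:..:.:=###+=+%#############
317 ####%#*+*####=:..::..:::::::::.....::.-#####*=+##########%%#
319 #######++####**#%+:..:::::::.:....::.-*#######*+############
321 ######*+####*********-:::::........::=###=-+###++###########
```

```bash
python3 - <<'E'
from p import *
d=cam("top");g=cv2.cvtColor(np.array(d["img"]),cv2.COLOR_RGB2GRAY)
for v in range(144,244,3): print(v,''.join(" .:-=+*#%@"[9-int(x)*10//256] for x in g[v,284:334]))
dots(d,.016)
im=np.array(d["img"])[:,:,::-1][135:345,270:450];im=np.clip(im.astype(float)*2.2,0,255).astype(np.uint8)
cv2.imwrite("pics/b1.png",cv2.resize(im,None,fx=2.8,fy=2.8,interpolation=cv2.INTER_CUBIC))
E
```

```text
144 %%%++#######%%%%%%%%%%%%%%%%%%%%%%%%%%=-*%#%%%%#%%
147 %#*.:#################*************##%::*%%%%%%%#%
150 ###:..                             :%%:.=%%%#%%#%%
153 ###:..                             :*%:.=%%%#%%%%%
156 #**:..                             :*%- :%%#%%#%%#
159 ##%:..                             .+%=.-%#%%###%%
162 %#%:..                             .+%+.-%##%%#%##
165 ##%:..                             .+%*::#%#######
168 #*#-.                              .=%#.:#########
171 ##%:                               .=%#::*%######%
174 ##%:                                :%%:.*%#######
177 ##%-.                               :%%:.=%#######
180 #**=...                             :%%:.=##%#####
183 ###+...                             .*%: :%#######
186 ###+:..                             :*%-.-%#######
189 ###*:                               .+%+.:%#######
192 ##**...                             .+%*.:########
195 ####...                              -%#.:%#######
198 ####:.                               =%#..*#######
201 ####: .                              -#%:.*#######

[... 242 characters left out ...]
                   .+%+.:%######
219 ####:                                .+#*.:#######
222 ####-.                               .+%*.:#######
225 ####-...                              -%#..*######
228 ####+...                              -%%..*######
231 ####+..                               :%%: =######
234 ####*.                                :#%:.=######
237 #*###=-:.:...:........:---------::::::-====+######
240 #*##*+*###########################*+*#############
243 #*################################################
[ 79.5 195.1] [0.575 0.444] ['HA']
[ 77.1 211.6] [0.532 0.446] ['HA']
[105. 213.] [0.53  0.374] ['HA']
[412.9 240.7] [ 0.479 -0.407] ['HB']
[349.9 247.4] [ 0.459 -0.25 ] []
```

Emit:
arm_command(
  motion=[
    [[1.5,0,0,0,0],[3,0,0,0,0],[4.5,0,0,0,0],[6,0,0,0,0],[0,0,0,0,0],[0,0,0,0,0],[0,0,0,0,0]],
  ],
)

```text
time: 44.88
tool_pos: [0.3502, -0.3254, 0.3114]
eef_rot: [[0.941, -0.338, 0.0], [-0.338, -0.941, -0.0], [0.0, 0.0, -1.0]]
wrist_force: [-0.2, 0.2, -2.4]
finger_gap: 0.0169
grasp_force: 78.9
```

```bash
python3 - <<'E'
from p import *
stat();d=cam("top");pan(d);pan(cam("wrist"));dots(d,.061);dark(d,(370,200,450,270),.06)
im=np.array(d["img"])[:,:,::-1][135:345,290:470];im=np.clip(im.astype(float)*1.6,0,255).astype(np.uint8)
cv2.imwrite("pics/b2.png",cv2.resize(im,None,fx=2.8,fy=2.8,interpolation=cv2.INTER_CUBIC))
E
```

```text
t44.88 [ 0.3502 -0.3254  0.3114] -19.73 F [-0.2  0.2 -2.4] gap 0.0169 gf 78.9 q6 62
pan mm: [(20, 18)] underside 0.08
pan mm: [(21, 16)] underside 0.0801
[ 79.6 195.1] [0.569 0.423] ['HA']
[ 77.1 211.6] [0.528 0.425] ['HA']
[104.9 212.9] [0.526 0.356] ['HA']
[401.  245.6] [ 0.466 -0.361] ['HB']
[349.8 247.4] [ 0.458 -0.24 ] []
[383.1 200.8] [  0   0 102   9 528] [ 0.572 -0.322  0.06 ]
[438.3 233.6] [ 186    7   39  186 2096] [ 0.496 -0.451  0.06 ]
[373.7 238.9] [   0   15   26  195 1187] [ 0.48  -0.297  0.06 ]
[404.2 210.9] [ 87  16  32  34 934] [ 0.549 -0.372  0.06 ]
[394.3 252.1] [  41  117   70   93 1841] [ 0.45  -0.345  0.06 ]
[417.7 262.3] [130 150  23  60 630] [ 0.427 -0.4    0.06 ]
```

Emit:
arm_command(
  motion=[
    [[-0.5,0,0,0,0],[-1,0,0,0,0],[-1.5,0,0,0,0],[-1.8,0,0,0,0],[-1.8,0,0,0,0],[-1.8,0,0,0,0],[-1.8,0,0,0,0],[-1.8,0,0,0,0],[-1.5,0,0,0,0],[-1,0,0,0,0],[-0.5,0,0,0,0],[0,0,0,0,0],[1.5,0,0,0,0],[3,0,0,0,0],[4.5,0,0,0,0],[6,0,0,0,0],[0,0,0,0,0],[0,0,0,0,0],[0,0,0,0,0]],
  ],
)

```text
time: 47.35
tool_pos: [0.3503, -0.3254, 0.3114]
eef_rot: [[0.941, -0.338, 0.0], [-0.338, -0.941, -0.0], [0.0, 0.0, -1.0]]
wrist_force: [0.6, 0.8, -2.0]
finger_gap: 0.0165
grasp_force: 78.9
```

```bash
python3 - <<'E'
from p import *
stat();d=cam("top");pan(d);pan(cam("wrist"));dots(d,.061);dark(d,(370,200,450,270),.06)
E
```

```text
t47.35 [ 0.3503 -0.3254  0.3114] -19.73 F [ 0.6  0.8 -2. ] gap 0.0165 gf 78.9 q6 62
pan mm: [(70, 35)] underside 0.08
pan mm: [] underside 0.0801
[ 79.5 195.2] [0.569 0.423] ['HA']
[ 77.2 211.6] [0.528 0.425] ['HA']
[104.9 212.9] [0.526 0.356] ['HA']
[400.6 222.1] [ 0.521 -0.362] ['HB']
[349.9 247.4] [ 0.458 -0.24 ] []
[383.2 200.8] [  0   0 102   9 531] [ 0.572 -0.322  0.06 ]
[438.4 233.6] [ 186    7   39  186 2098] [ 0.496 -0.451  0.06 ]
[404.3 210. ] [ 87  12  31  37 993] [ 0.551 -0.372  0.06 ]
[373.7 238.8] [   0   15   26  195 1188] [ 0.48  -0.297  0.06 ]
[399.3 222.6] [ 74  49  31  37 723] [ 0.52  -0.359  0.06 ]
[389.5 257.7] [ 40 121  32  89 969] [ 0.436 -0.333  0.06 ]
[417.7 262.3] [130 150  23  60 630] [ 0.427 -0.4    0.06 ]
```

Emit:
arm_command(
  motion=[
    [[-3,0,0,0,0],[-5,0,0,0,0],[-4,0,0,0,0],[-1,0,0,0,0],[0,0,0,0,0]],
  ],
)

```text
time: 48.08
tool_pos: [0.2281, -0.2819, 0.3118]
eef_rot: [[0.941, -0.338, 0.001], [-0.338, -0.941, -0.001], [0.001, 0.001, -1.0]]
wrist_force: [0.7, -0.2, -2.0]
finger_gap: 0.0168
grasp_force: 78.9
```

```bash
python3 - <<'E'
from p import *
import pickle
stat();d=cam("top");s=cam("scene");dots(d,.061);pickle.dump((d,s),open("im2.pkl","wb"))
b=lambda im,k:np.clip(im.astype(float)*k,0,255).astype(np.uint8)
t=b(np.array(d["img"])[:,:,::-1][190:290,310:450],1.8)
u,v=pix(s,[[.47,-.25,.03]])[0].astype(int);print(u,v)
q=b(np.array(s["img"])[:,:,::-1][v-50:v+50,u-70:u+70],1.5)
cv2.imwrite("pics/c13.png",np.vstack([cv2.resize(t,(420,300),interpolation=cv2.INTER_CUBIC),cv2.resize(q,(420,300),interpolation=cv2.INTER_CUBIC)]))
E
```

```text
t48.08 [ 0.2281 -0.2819  0.3118] -19.77 F [ 0.7 -0.2 -2. ] gap 0.0168 gf 78.9 q6 53
[ 79.5 195.2] [0.569 0.423] ['HA']
[ 77.2 211.6] [0.528 0.425] ['HA']
[104.8 212.9] [0.526 0.357] ['HA']
[400.6 222.2] [ 0.521 -0.362] ['HB']
[412.9 240.7] [ 0.478 -0.39 ] ['HB']
[349.9 247.3] [ 0.458 -0.24 ] []
164 236
```

View pics/c13.png

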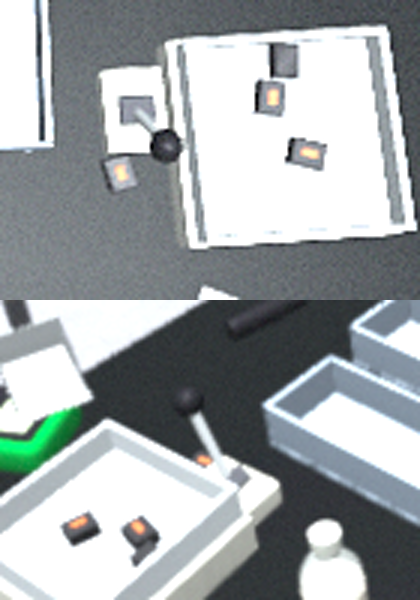

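```bash
python3 - <<'E'
from p import *
import pickle
d,s=pickle.load(open("im2.pkl","rb"))
c=lambda a:np.array(a,float)/3+[310,190]
print("plate edge",world(d,c([(103,155),(168,150)]),.02).round(4).tolist(), world(d,c([(98,72),(162,65)]),.02).round(4).tolist())
print("module corners",world(d,c([(103,160),(130,155),(137,187),(110,192)]),.016).round(4).tolist(),world(d,[(349.9,247.3)],.016))
print("meter z.03",world(d,[(364.7,310),(383,299),(399,302)],.03).round(3).tolist())
T=np.radians(5.57);u=np.array([np.cos(T),np.sin(T)])
m=world(d,[(349.9,247.3)],.016)[0,:2]; nose=m-u*.045; tcp=nose-u*.1455;print("start nose",nose,"tcp",tcp)
smooth([*tcp,.3115],5.57,6)
E
```

```text
plate edge [[0.4726, -0.2356, 0.02], [0.4781, -0.2895, 0.02]] [[0.5419, -0.2322, 0.02], [0.5491, -0.2859, 0.02]]
module corners [[0.4686, -0.2364, 0.016], [0.4733, -0.259, 0.016], [0.447, -0.2644, 0.016], [0.4423, -0.242, 0.016]] [[ 0.45906799 -0.25020687  0.016     ]]
meter z.03 [[0.31, -0.281, 0.03], [0.337, -0.325, 0.03], [0.331, -0.363, 0.03]]
start nose [ 0.41428046 -0.25457465] tcp [ 0.26946746 -0.26869714]
[[0.1,-0.1,0.0,-0.7,0],[0.6,-0.4,0.0,-4.2,0],[1.1,-0.7,0.0,-7.7,0],[1.2,-0.6,0.0,-7.7,0],[0.7,-0.2,0.0,-4.2,0],[0.1,-0.0,0.0,-0.7,0]]
```

Emit:
arm_command(
  motion=[
    [[0.5,-0.3,0,-3,0],[1.3,-0.7,0,-7.5,0],[1.8,-0.9,0,-7.5,0],[1.6,-0.5,0,-5,0],[0.8,-0.2,0,-2.3,0],[0,0,0,0,0],[0,0,0,0,0]],
  ],
)

```text
time: 49.05
tool_pos: [0.2915, -0.2648, 0.3112]
eef_rot: [[0.995, 0.097, -0.0], [0.097, -0.995, 0.0], [-0.0, -0.0, -1.0]]
wrist_force: [0.4, 0.0, -3.1]
finger_gap: 0.0168
grasp_force: 78.9
```

```bash
python3 - <<'E'
from p import *
stat();plan([.289,-.2628,.2335],5.57,1)
E
```

```text
t49.05 [ 0.2915 -0.2648  0.3112] 5.54 F [ 0.4  0.  -3.1] gap 0.0168 gf 78.9 q6 37
[[-0.23,-0.22,7.77,-0.03]]
```

Emit:
arm_command(
  motion=[
    [[-0.2,-0.2,1,0,0],[0,0,2.5,0,0],[0,0,2.5,0,0],[0,0,1.2,0,0],[0,0,0.5,0,0],[0,0,0.25,0,0],[0,0,0,0,0]],
  ],
)

```text
time: 49.92
tool_pos: [0.2896, -0.263, 0.2322]
eef_rot: [[0.995, 0.097, 0.001], [0.097, -0.995, -0.001], [0.001, 0.001, -1.0]]
wrist_force: [0.3, -0.9, -2.1]
finger_gap: 0.0168
grasp_force: 78.9
```

```bash
python3 - <<'E'
from p import *
stat();d=cam("top");pan(d);dots(d,.016)
E
```

```text
t49.92 [ 0.2896 -0.263   0.2322] 5.59 F [ 0.3 -0.9 -2.1] gap 0.0168 gf 78.9 q6 37
pan mm: [(74, -2)] underside 0.0007
[ 79.5 195.1] [0.575 0.444] ['HA']
[ 77.2 211.6] [0.532 0.446] ['HA']
[104.9 212.8] [0.531 0.374] ['HA']
[400.6 222.1] [ 0.525 -0.378] ['HB']
[412.9 240.7] [ 0.479 -0.407] ['HB']
[349.8 247.4] [ 0.459 -0.25 ] []
```

Emit:
arm_command(
  motion=[
    [[0,0,0.12,0,0],[0.4,0,0,0,0],[0.7,0,0,0,0],[0.7,0,0,0,0],[0.6,0,0,0,0],[0.5,0,0,0,0],[0.4,0,0,0,0],[0.3,0,0,0,0],[0,0,0,0,0]],
  ],
)

```text
time: 51.1
tool_pos: [0.3256, -0.2597, 0.2315]
eef_rot: [[0.995, 0.098, 0.001], [0.098, -0.995, -0.002], [0.001, 0.002, -1.0]]
wrist_force: [-2.1, 0.5, 7.7]
finger_gap: 0.0168
grasp_force: 80.3
```

```bash
python3 - <<'E'
from p import *
stat();d=cam("top");pan(d);dots(d,.016)
E
```

```text
t51.10 [ 0.3256 -0.2597  0.2315] 5.6 F [-2.1  0.5  7.7] gap 0.0168 gf 80.3 q6 41
pan mm: [(40, -3)] underside -0.0
[ 79.5 195.1] [0.575 0.444] ['HA']
[ 77.1 211.6] [0.532 0.446] ['HA']
[104.9 213. ] [0.53  0.374] ['HA']
[400.6 222.1] [ 0.525 -0.378] ['HB']
[412.9 240.7] [ 0.479 -0.407] ['HB']
[349.8 246.5] [ 0.461 -0.25 ] []
```

Emit:
arm_command(
  motion=[
    [[0.3,0,0,0,0],[0,0,-0.1,0,0],[0,0,-0.3,0,0],[-0.1,0,-0.2,0,0],[-0.3,0,0,0,0],[-0.5,0,0,0,0],[-0.6,0,0,0,0],[-0.6,0,0,0,0],[-0.4,0,0,0,0],[-0.2,0,0,0,0],[0,0,-0.5,0,0],[0,0,-1,0,0],[0,0,-1.5,0,0],[0,0,-1.7,0,0],[0,0,-1.5,0,0],[0,0,-0.9,0,0],[0,0,-0.4,0,0],[0,0,0,0,0]],
  ],
)

```text
time: 53.4
tool_pos: [0.3014, -0.2617, 0.3115]
eef_rot: [[0.995, 0.097, -0.0], [0.097, -0.995, 0.0], [-0.0, -0.0, -1.0]]
wrist_force: [-0.6, -0.3, -1.8]
finger_gap: 0.0163
grasp_force: 78.9
```

```bash
python3 - <<'E'
from p import *
stat();d=cam("top");pan(d);dots(d,.016)
E
```

```text
t53.40 [ 0.3014 -0.2617  0.3115] 5.59 F [-0.6 -0.3 -1.8] gap 0.0163 gf 78.9 q6 38
pan mm: [(37, -2)] underside 0.0798
[ 79.5 195.1] [0.575 0.444] ['HA']
[ 77.2 211.6] [0.532 0.446] ['HA']
[104.8 212.9] [0.531 0.375] ['HA']
[400.5 222.2] [ 0.525 -0.378] ['HB']
[412.8 240.7] [ 0.48  -0.407] ['HB']
[358.9 258. ] [ 0.433 -0.272] []
```

```bash
python3 - <<'E'
from p import *
smooth([.200,-.303,.3118],-19.7,19)
E
```

```text
[[-0.0,0.0,-0.0,0.0,0],[-0.1,0.0,-0.0,0.2,0],[-0.2,0.1,-0.0,0.4,0],[-0.3,0.1,-0.0,0.8,0],[-0.5,0.2,-0.0,1.2,0],[-0.7,0.2,-0.0,1.7,0],[-0.8,0.3,-0.0,2.1,0],[-0.9,0.4,-0.0,2.4,0],[-1.0,0.5,-0.0,2.6,0],[-1.0,0.5,-0.0,2.7,0],[-1.0,0.6,-0.0,2.6,0],[-0.9,0.6,-0.0,2.4,0],[-0.7,0.5,-0.0,2.1,0],[-0.6,0.4,-0.0,1.7,0],[-0.4,0.3,-0.0,1.2,0],[-0.3,0.2,-0.0,0.8,0],[-0.1,0.1,-0.0,0.4,0],[-0.1,0.0,-0.0,0.2,0],[-0.0,0.0,-0.0,0.0,0]]
```

Emit:
arm_command(
  motion=[
    [[-0.1,0,0,0.2,0],[-0.2,0.1,0,0.4,0],[-0.3,0.1,0,0.8,0],[-0.5,0.2,0,1.2,0],[-0.7,0.2,0,1.7,0],[-0.8,0.3,0,2.1,0],[-0.9,0.4,0,2.4,0],[-1.0,0.5,0,2.6,0],[-1.0,0.5,0,2.7,0],[-1.0,0.6,0,2.6,0],[-0.9,0.6,0,2.4,0],[-0.7,0.5,0,2.1,0],[-0.6,0.4,0,1.7,0],[-0.4,0.3,0,1.2,0],[-0.3,0.2,0,0.8,0],[-0.1,0.1,0,0.4,0],[0,0,0,0,0]],
  ],
)

```text
time: 55.58
tool_pos: [0.2012, -0.3018, 0.3116]
eef_rot: [[0.941, -0.337, 0.0], [-0.337, -0.941, -0.0], [0.0, 0.0, -1.0]]
wrist_force: [-0.0, 0.4, -2.0]
finger_gap: 0.0166
grasp_force: 78.9
```

```bash
python3 - <<'E'
from p import *
stat();d=cam("top");pan(d);dots(d,.016)
E
```

```text
t55.58 [ 0.2012 -0.3018  0.3116] -19.7 F [-0.   0.4 -2. ] gap 0.0166 gf 78.9 q6 48
pan mm: [(36, -2)] underside 0.0801
[ 79.5 195.1] [0.575 0.444] ['HA']
[ 77.2 211.6] [0.532 0.446] ['HA']
[104.9 213. ] [0.53  0.374] ['HA']
[400.6 222.2] [ 0.525 -0.378] ['HB']
[412.8 240.7] [ 0.479 -0.407] ['HB']
[403.4 308.8] [ 0.314 -0.378] []
```

Module still on the pan at x = 36 mm. Dump stroke.

Emit:
arm_command(
  motion=[
    [[1.5,0,0,0,0],[3,0,0,0,0],[4.5,0,0,0,0],[6,0,0,0,0],[0,0,0,0,0],[0,0,0,0,0],[0,0,0,0,0],[-4,0,0,0,0],[-5,0,0,0,0],[-4,0,0,0,0],[-1,0,0,0,0],[0,0,0,0,0]],
  ],
)

```text
time: 57.12
tool_pos: [0.2103, -0.3052, 0.3121]
eef_rot: [[0.941, -0.338, 0.001], [-0.338, -0.941, -0.001], [0.001, 0.001, -1.0]]
wrist_force: [-0.4, 0.5, -1.9]
finger_gap: 0.0168
grasp_force: 78.9
```

```bash
python3 - <<'E'
from p import *
stat();d=cam("top");pan(d);print("z.061");dots(d,.061);dark(d,(370,200,450,270),.06)
b=np.array(d["img"])[:,:,::-1]
cv2.imwrite("pics/c14.png",cv2.resize(np.hstack([b[165:275,50:140],b[165:275,330:460]]),None,fx=3.6,fy=3.6,interpolation=cv2.INTER_CUBIC))
E
```

```text
t57.12 [ 0.2103 -0.3052  0.3121] -19.78 F [-0.4  0.5 -1.9] gap 0.0168 gf 78.9 q6 49
pan mm: [] underside 0.0806
z.061
[ 79.5 195.1] [0.569 0.423] ['HA']
[ 77.2 211.6] [0.528 0.425] ['HA']
[104.9 212.8] [0.526 0.356] ['HA']
[400.6 222.2] [ 0.521 -0.362] ['HB']
[412.9 240.6] [ 0.478 -0.39 ] ['HB']
[383.1 200.8] [  0   0 102   9 532] [ 0.572 -0.322  0.06 ]
[438.4 233.7] [ 186    7   39  186 2100] [ 0.496 -0.451  0.06 ]
[404.3 210. ] [ 87  12  31  37 997] [ 0.551 -0.372  0.06 ]
[373.7 238.9] [   0   15   26  195 1195] [ 0.48  -0.297  0.06 ]
[424.5 213.1] [ 145   19   38   41 1025] [ 0.545 -0.42   0.06 ]
[399.3 222.6] [ 74  49  31  37 720] [ 0.52  -0.359  0.06 ]
[411.5 241.1] [105 107  42  33 752] [ 0.477 -0.387  0.06 ]
```

```bash
python3 - <<'E'
from p import *
smooth([.5015,.1407,.3565],0,17,start=([.2103,-.3052,.3565],-19.78))
E
```

```text
[[0.0,-0.1,-0.0,-0.0,0],[0.1,-0.5,-0.0,-0.2,0],[0.3,-1.2,-0.0,-0.5,0],[0.6,-2.2,-0.0,-0.8,0],[0.9,-3.3,-0.0,-1.3,0],[1.3,-4.3,-0.0,-1.7,0],[1.7,-5.2,-0.0,-2.0,0],[2.1,-5.7,-0.0,-2.2,0],[2.4,-5.8,-0.0,-2.3,0],[2.5,-5.5,-0.0,-2.2,0],[2.4,-4.9,-0.0,-2.0,0],[2.2,-4.0,-0.0,-1.7,0],[1.7,-3.0,-0.0,-1.3,0],[1.2,-1.9,-0.0,-0.8,0],[0.7,-1.1,-0.0,-0.5,0],[0.3,-0.4,-0.0,-0.2,0],[0.0,-0.1,-0.0,-0.0,0]]
```

Emit:
arm_command(
  motion=[
    [[0,0,-1.5,0,0],[0,0,-2.0,0,0],[0.1,-0.6,-1.0,-0.2,0],[0.3,-1.2,0,-0.5,0],[0.6,-2.2,0,-0.8,0],[0.9,-3.3,0,-1.3,0],[1.3,-4.3,0,-1.7,0],[1.7,-5.2,0,-2.0,0],[2.1,-5.7,0,-2.2,0],[2.4,-5.7,0,-2.3,0],[2.5,-5.5,0,-2.2,0],[2.4,-4.9,0,-2.0,0],[2.2,-4.0,0,-1.7,0],[1.7,-3.0,0,-1.3,0],[1.2,-1.9,0,-0.8,0],[0.7,-1.1,0,-0.5,0],[0.3,-0.5,0,-0.2,0],[0,0,0,0,0],[0,0,0,0,0]],
  ],
)

```text
time: 59.55
tool_pos: [0.5033, 0.141, 0.3566]
eef_rot: [[1.0, -0.001, -0.0], [-0.001, -1.0, -0.0], [-0.0, 0.0, -1.0]]
wrist_force: [-0.0, 0.0, -2.3]
finger_gap: 0.0168
grasp_force: 78.9
```

```bash
python3 - <<'E'
from p import *
stat();plan([.5015,.1407,.2365],0,1);d=cam("top");dots(d,.061)
E
```

```text
t59.55 [0.5033 0.141  0.3566] -0.05 F [-0.   0.  -2.3] gap 0.0168 gf 78.9 q6 102
[[-0.18,0.03,12.01,-0.05]]
[ 79.5 195.1] [0.569 0.423] ['HA']
[ 77.2 211.6] [0.528 0.425] ['HA']
[400.6 222.1] [ 0.521 -0.362] ['HB']
[412.8 240.7] [ 0.478 -0.39 ] ['HB']
```

Emit:
arm_command(
  motion=[
    [[-0.2,0,2,0,0],[0,0,4,0,0],[0,0,3.5,0,0],[0,0,1.7,0,0],[0,0,0.6,0,0],[0,0,0.25,0,0],[0,0,0,0,0]],
  ],
)

```text
time: 60.48
tool_pos: [0.5018, 0.1415, 0.2369]
eef_rot: [[1.0, -0.0, 0.001], [-0.0, -1.0, 0.0], [0.001, -0.0, -1.0]]
wrist_force: [0.8, -0.5, -2.1]
finger_gap: 0.0164
grasp_force: 78.9
```

Emit:
arm_command(
  motion=[
    [[0,0,0.12,0,0],[0,0,0,0,0],[0,0,0,0,2.5],[0,0,0,0,3.5],[0,0,0,0,4.5],[0,0,0,0,5],[0,0,-1,0,5],[0,0,-3,0,5],[0,0,-4,0,5],[0,0,-4,0,5],[0,0,-2,0,5],[0,0,0,0,5]],
  ],
)

```text
time: 61.98
tool_pos: [0.5015, 0.1414, 0.3766]
eef_rot: [[1.0, -0.0, 0.003], [-0.0, -1.0, 0.001], [0.003, -0.001, -1.0]]
wrist_force: [1.0, 0.5, -0.6]
finger_gap: 0.0502
grasp_force: 0.0
```

```bash
python3 - <<'E'
from p import *
stat();d=cam("top");dots(d,.061)
o,p,a=st();w=cam("wrist")
im=np.vstack([cv2.resize(np.array(w["img"])[:,:,::-1],(400,300)),cv2.resize(np.array(d["img"])[:,:,::-1][130:290,50:450],(750,300))[:,:400]])
big=np.zeros((600,800,3),np.uint8);big[:300,:400]=cv2.resize(np.array(w["img"])[:,:,::-1],(400,300))
big[:300,400:]=cv2.resize(np.array(d["img"])[:,:,::-1][150:250,100:233],(400,300),interpolation=cv2.INTER_CUBIC)
big[300:,:]=cv2.resize(np.array(d["img"])[:,:,::-1][135:290,50:463],(800,300),interpolation=cv2.INTER_CUBIC)
cv2.imwrite("pics/f.png",big)
import pickle;pickle.dump((d,w),open("im3.pkl","wb"))
E
```

```text
t61.98 [0.5015 0.1414 0.3766] -0.0 F [ 1.   0.5 -0.6] gap 0.0502 gf 0.0 q6 102
[ 79.5 195.1] [0.569 0.423] ['HA']
[ 77.2 211.6] [0.528 0.425] ['HA']
[400.7 222.2] [ 0.521 -0.362] ['HB']
[412.9 240.7] [ 0.478 -0.39 ] ['HB']
```

View pics/f.png

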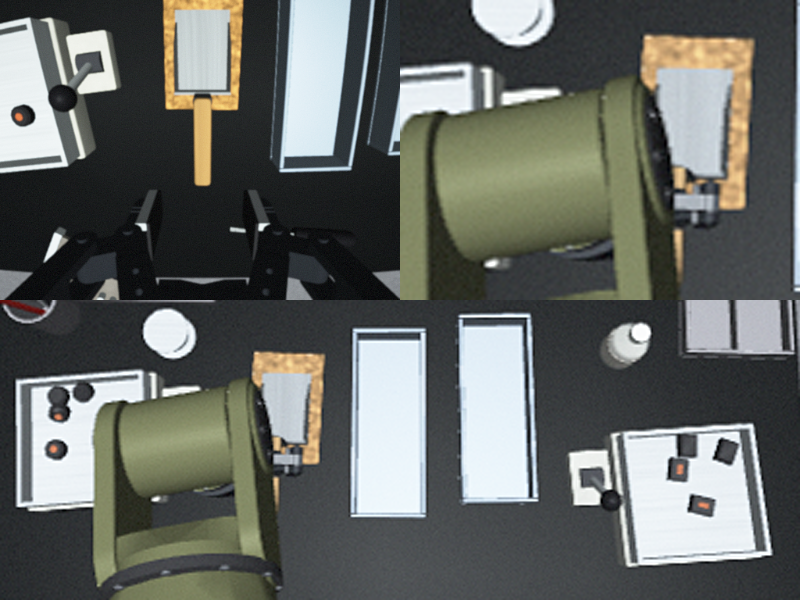

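```bash
python3 - <<'E'
from p import *
import pickle
d,w=pickle.load(open("im3.pkl","rb"))
print("knob a",world(w,[(80.6,125.4)],.104))
def fr(f,x,y):
    t=np.radians(f[2]);c,s=np.cos(t),np.sin(t);return [f[0]+x*c-y*s,f[1]+x*s+y*c]
for n,f,sg in(("a",HA,-1),("b",HB,1)):
    for x in(-.055,.02,.047):print(n,x,np.round(fr(f,x,sg*.116),4))
    print("hinge",np.round(fr(f,.03,sg*.113),4))
smooth([*fr(HA,-.055,-.116),.3766],5.75,7)
E
```

```text
knob a [[0.55373244 0.27319614 0.104     ]]
a -0.055 [0.498  0.2636]
a 0.02 [0.5726 0.2711]
a 0.047 [0.5995 0.2738]
hinge [0.5823 0.2751]
b -0.055 [ 0.4248 -0.2657]
b 0.02 [ 0.4994 -0.2584]
b 0.047 [ 0.5263 -0.2558]
hinge [ 0.5097 -0.2604]
[[-0.0,-0.2,-0.0,-0.1,0],[-0.0,-1.4,-0.0,-0.6,0],[-0.0,-2.8,-0.1,-1.3,0],[0.0,-3.4,-0.1,-1.6,0],[0.1,-2.8,-0.1,-1.3,0],[0.1,-1.4,-0.0,-0.6,0],[0.0,-0.2,-0.0,-0.1,0]]
```

Emit:
arm_command(
  motion=[
    [[0,-0.3,0,-0.2,0],[0,-1.4,0,-0.6,0],[0,-2.8,0,-1.3,0],[0,-3.4,0,-1.6,0],[0.1,-2.8,0,-1.3,0],[0.1,-1.4,0,-0.7,0],[0,-0.2,0.5,0,0],[0,0,3,0,0],[0,0,4,0,0],[0,0,3,0,0],[0,0,1.5,0,0],[0,0,0,0,0]],
  ],
  grip_force=20,
)

```text
time: 63.58
tool_pos: [0.4987, 0.264, 0.2544]
eef_rot: [[0.995, 0.099, -0.001], [0.099, -0.995, -0.001], [-0.001, 0.0, -1.0]]
wrist_force: [0.0, -0.4, 0.4]
finger_gap: -0.0
grasp_force: 0.0
```

Emit:
arm_command(
  motion=[
    [[1,0,0,0,0],[1.5,0,0,0,0],[1.5,0,0,0,0],[1.5,0,0,0,0],[1.5,0,0,0,0],[1.2,0,0,0,0],[0.8,0,0,0,0],[0.4,0,0,0,0],[0,0,0,0,0]],
  ],
)

```text
time: 64.7
tool_pos: [0.5923, 0.2737, 0.2551]
eef_rot: [[0.995, 0.099, 0.0], [0.099, -0.995, 0.0], [0.0, -0.0, -1.0]]
wrist_force: [-0.4, 0.5, -0.1]
finger_gap: 0.0003
grasp_force: 0.0
```

Emit:
arm_command(
  motion=[
    [[0.3,0,0,0,0],[0.2,0,0,0,0],[0,0,0,0,0]],
  ],
)

```text
time: 65.08
tool_pos: [0.5972, 0.2743, 0.2549]
eef_rot: [[0.995, 0.099, 0.0], [0.099, -0.995, 0.0], [0.0, -0.0, -1.0]]
wrist_force: [0.1, 0.3, -0.6]
finger_gap: 0.0
grasp_force: 0.2
```

```bash
python3 - <<'E'
from p import *
stat()
w=cam("wrist");g=cv2.cvtColor(np.array(w["img"]),cv2.COLOR_RGB2GRAY)
print("pred knob q1, q.85",pix(w,[[.5823+.043,.279,.101],[.5823+.031,.278,.1065]]))
E
```

```text
t65.08 [0.5972 0.2743 0.2549] 5.7 F [ 0.1  0.3 -0.6] gap 0.0 gf 0.2 q6 106
pred knob q1, q.85 [[252.8529423  220.09677918]
 [252.31861888 252.91934826]]
```

```bash
python3 - <<'E'
from p import *
w=cam("wrist");g=cv2.cvtColor(np.array(w["img"]),cv2.COLOR_RGB2GRAY)
for v in range(150,330,6): print(v,''.join(" .:-=+*#%@"[9-min(255,int(x)*2)*10//256] for x in g[v,190:320:2]))
print([ (q,pix(w,[[.5823+.09*np.sin(q-.5),.276+.009*np.sin(q-.5),.022+.09*np.cos(q-.5)]])[0].round()) for q in(.6,.7,.8,.9,1.)])
E
```

```text
150 -:-:-:::---=**********+***+********+*+****+********+*++****+**+**
156         ----***************+****+++*******+*+*+*+****+*+*********
162         :---+************************+*+**********++**+******+***
168 :-:     .---+************+********+**+***++*++*++*+****+*+*****++
174 :::     .---+*=-::::::::::::::::::::-:::::::::::::-+*************
180 :::      ---=                                       +***********#
186 :::      ----                                       =***#*******#
192 :::.     ::--                                       =************
198 :::-     :--=                 ..                    +**********#*
204 ::::     .---         *@%%@%%%%@%%@%@@@*            ***##********
210 ::::      ---      #@%%%%%%%%%%%%%%%%#%%%%%         ###*##******#
216 -:::.     ---:   %%%%%%%%%%%#%#%%#%%%%%%%%%%%       *#*#***####**
222 :::::     ---=  %@%%%%%%%###########%###%%%%%%      *#**###*#*###
228 :::::     ::-- -%##%########******######%%%%%%+     #**#*###**##*
234 -::-:     .--= =%%%%%######**++++**#######%%%@=    .#######*#####
240 :::::      :-=  *%%%######***+++++*########%%#
[... 440 characters left out ...]
282   :::::     :--+#%@%@%%%%%-      =**:     .+%%@%@%%@%#%#%#%###%%#
288   ::::-     :--+@@%%%%@%%%%%%%%  :++.  %%%%@@%@@%@%%%@####%%#%%%%
294 %%%*-::     .=*%%%%%%#*+*##@%@@%%++++%%@%%%%****#%@@%%%%%#%#%%#%#
300 %@%%%*#%%@@@%%%@%%%@@%%%@%%%%%%@#++++#@%%@%@%%%%%@%%@%%%@%%%%%@%%
306 @%@%%%@%%@%%%%%%%%@%@@@@%%%%%@@##++++#%@%%%%%%%%@%%%%%@%%%%%%%@%@
312 #**##%%%%%@%%@@@%%%%@@%@%%%@%@%%#++++#%%%%@@@%@%%%%%@%%%%%%%%@%@%
318 #**#%%%@%%%@%%@@%%%%@%@%@%%%@%###++++#%@@%%@%%%@%%%%@@@@%@%%%@%%@
324 ##***+*%@%%@%%%@%%%%@@%@@@%@%%##*++++*##%%%@%@%%%%%@@%%@%%%%%@@#*
[(0.6, array([250., 306.])), (0.7, array([250., 286.])), (0.8, array([250., 264.])), (0.9, array([250., 242.])), (1.0, array([250., 219.]))]
```

Emit:
arm_command(
  motion=[
    [[0.2,0,0,0,0],[0.1,0,0,0,0],[0,0,0,0,0]],
  ],
)

```text
time: 65.55
tool_pos: [0.6002, 0.2746, 0.2548]
eef_rot: [[0.995, 0.099, -0.0], [0.099, -0.995, -0.0], [-0.0, 0.0, -1.0]]
wrist_force: [-1.0, 0.9, -1.0]
finger_gap: -0.0001
grasp_force: 0.2
```

```bash
python3 - <<'E'
from p import *
stat()
def fr(f,x,y):
    t=np.radians(f[2]);c,s=np.cos(t),np.sin(t);return [f[0]+x*c-y*s,f[1]+x*s+y*c]
o,p,a=st()
u=np.array([np.cos(np.radians(a)),np.sin(np.radians(a))]);q=p[:2]-.05*u
smooth([*fr(HB,-.057,.116),.36],5.57,17,start=([*q,.36],a))
w=cam("wrist");g=cv2.cvtColor(np.array(w["img"]),cv2.COLOR_RGB2GRAY)[150:262,210:294]
print([ (q,pix(w,[[.5823+.09*np.sin(q-.5),.276+.009*np.sin(q-.5),.022+.09*np.cos(q-.5)]])[0].round()) for q in(.85,.95,1.)],
 "rows dark count",[(150+v,int((g[v]<55).sum())) for v in range(20,112,6)])
E
```

```text
t65.55 [0.6002 0.2746 0.2548] 5.69 F [-1.   0.9 -1. ] gap -0.0001 gf 0.2 q6 106
[[-0.0,0.1,-0.0,0.0,0],[-0.2,0.5,-0.0,0.0,0],[-0.4,1.2,-0.0,0.0,0],[-0.8,2.2,-0.0,0.0,0],[-1.2,3.3,-0.0,0.0,0],[-1.5,4.4,-0.0,0.0,0],[-1.8,5.3,-0.0,0.0,0],[-2.0,5.9,-0.0,0.0,0],[-2.1,6.1,-0.0,0.0,0],[-2.0,5.9,-0.0,0.0,0],[-1.8,5.3,-0.0,0.0,0],[-1.5,4.4,-0.0,0.0,0],[-1.2,3.3,-0.0,0.0,0],[-0.8,2.2,-0.0,0.0,0],[-0.4,1.2,-0.0,0.0,0],[-0.2,0.5,-0.0,0.0,0],[-0.0,0.1,-0.0,0.0,0]]
[(0.85, array([250., 260.])), (0.95, array([250., 237.])), (1.0, array([250., 226.]))] rows dark count [(170, 80), (176, 6), (182, 2), (188, 0), (194, 0), (200, 27), (206, 43), (212, 53), (218, 59), (224, 61), (230, 61), (236, 50), (242, 54), (248, 48), (254, 50), (260, 42)]
```

Emit:
arm_command(
  motion=[
    [[-2,0,0,0,0],[-3,0,0,0,0],[0,0,-3,0,0],[0,0,-4,0,0],[0,0,-3,0,0],[-0.2,0.7,-0.5,0,0],[-0.4,1.2,0,0,0],[-0.8,2.2,0,0,0],[-1.2,3.3,0,0,0],[-1.5,4.4,0,0,0],[-1.8,5.3,0,0,0],[-2.0,5.8,0,0,0],[-2.1,5.8,0,0,0],[-2.0,5.8,0,0,0],[-1.8,5.3,0,0,0],[-1.5,4.4,0,0,0],[-1.2,3.3,0,0,0],[-0.8,2.3,0,0,0],[-0.6,1.7,0,0,0],[0,0.6,0,0,0]],
  ],
)

```text
time: 68.1
tool_pos: [0.4235, -0.2673, 0.3592]
eef_rot: [[0.995, 0.098, -0.001], [0.098, -0.995, 0.001], [-0.001, -0.001, -1.0]]
wrist_force: [-0.1, 0.8, -1.3]
finger_gap: 0.0002
grasp_force: 0.0
```

```bash
python3 - <<'E'
from p import *
stat();plan([.4228,-.266,.255],5.57,1)
d=cam("top");dots(d,.061)
E
```

```text
t68.10 [ 0.4235 -0.2673  0.3592] 5.63 F [-0.1  0.8 -1.3] gap 0.0002 gf 0.0 q6 48
[[-0.06,-0.13,10.42,0.06]]
[ 79.5 195.1] [0.569 0.423] ['HA']
[ 77.2 211.7] [0.528 0.425] ['HA']
[104.9 212.9] [0.526 0.356] ['HA']
[400.5 222.2] [ 0.521 -0.362] ['HB']
```

Emit:
arm_command(
  motion=[
    [[0,-0.1,2,0,0],[0,0,4,0,0],[0,0,3,0,0],[0,0,1.4,0,0],[0,0,0,0,0],[1,0,0,0,0],[1.5,0,0,0,0],[1.5,0,0,0,0],[1.5,0,0,0,0],[1.5,0,0,0,0],[1.4,0,0,0,0],[0.9,0,0,0,0],[0.6,0,0,0,0],[0,0,0,0,0]],
  ],
)

```text
time: 69.9
tool_pos: [0.5225, -0.2557, 0.2558]
eef_rot: [[0.995, 0.099, 0.0], [0.099, -0.995, -0.0], [0.0, 0.0, -1.0]]
wrist_force: [-0.6, -0.4, -0.4]
finger_gap: 0.0001
grasp_force: 0.0
```

Emit:
arm_command(
  motion=[
    [[0.3,0,0,0,0],[0.2,0,0,0,0],[0,0,0,0,0]],
  ],
)

```text
time: 70.28
tool_pos: [0.5274, -0.2553, 0.256]
eef_rot: [[0.995, 0.099, 0.0], [0.099, -0.995, -0.0], [0.0, 0.0, -1.0]]
wrist_force: [-0.3, 0.6, 0.4]
finger_gap: -0.0
grasp_force: 0.2
```

```bash
python3 - <<'E'
from p import *
stat()
w=cam("wrist");g=cv2.cvtColor(np.array(w["img"]),cv2.COLOR_RGB2GRAY)[150:262,200:310]
print([ (q,pix(w,[[.5097+.09*np.sin(q-.5),-.2604+.009*np.sin(q-.5),.022+.09*np.cos(q-.5)]])[0].round()) for q in(.85,.95,1.)],
 "rows dark",[(150+v,int((g[v]<55).sum()),int(200+np.mean(np.nonzero(g[v]<55)[0])) if (g[v]<55).any() else 0) for v in range(20,112,6)])
E
```

```text
t70.28 [ 0.5274 -0.2553  0.256 ] 5.69 F [-0.3  0.6  0.4] gap -0.0 gf 0.2 q6 55
[(0.85, array([266., 259.])), (0.95, array([265., 237.])), (1.0, array([265., 226.]))] rows dark [(170, 107, 253), (176, 35, 223), (182, 31, 217), (188, 29, 214), (194, 29, 214), (200, 54, 241), (206, 72, 249), (212, 81, 252), (218, 87, 253), (224, 92, 254), (230, 92, 254), (236, 80, 252), (242, 84, 252), (248, 77, 250), (254, 79, 243), (260, 69, 240)]
```

Emit:
arm_command(
  motion=[
    [[0.1,0,0,0,0],[0,0,0,0,0],[-1.5,0,0,0,0],[-3,0,0,0,0],[-2,0,0,0,0],[0,0,-3,0,0],[0,0,-5,0,0],[-3,0,-4,0,0],[-4,0,0,0,0],[-4,0,0,0,0],[-1,0,0,0,0],[0,0,0,0,0],[0,0,0,0,0]],
  ],
)

```text
time: 71.95
tool_pos: [0.345, -0.2735, 0.3759]
eef_rot: [[0.995, 0.1, 0.0], [0.1, -0.995, -0.0], [0.0, 0.0, -1.0]]
wrist_force: [0.4, -0.5, 0.0]
finger_gap: -0.0
grasp_force: 0.0
```

```bash
python3 - <<'E'
from p import *
stat();d=cam("top");dots(d,.061);dark(d,(370,200,450,270),.06);dark(d,(66,172,125,235),.06)
g=cv2.cvtColor(np.array(d["img"]),cv2.COLOR_RGB2GRAY)
def show(c,z,wd=24,h=24):
    u,v=pix(d,[[*c,z]])[0].astype(int);print(u,v)
    for y in range(v-h,v+h,2): print(y,''.join(" .:-=+*#%@"[9-min(255,int(x*1.4))*10//256] for x in g[y,u-wd:u+wd]))
for n,h in(("a",(.5823,.2755)),("b",(.5097,-.2604))):
    print(n,[(q,pix(d,[[h[0]+.09*np.sin(q-.5),h[1]+.009*np.sin(q-.5),.022+.09*np.cos(q-.5)]])[0].round(1)) for q in(.15,.85,1.)]);show(h,.08)
show((.597,.141),.01,26,28)
E
```

```text
t71.95 [ 0.345  -0.2735  0.3759] 5.72 F [ 0.4 -0.5  0. ] gap -0.0 gf 0.0 q6 41
[ 79.5 195.2] [0.569 0.423] ['HA']
[ 77.2 211.6] [0.528 0.425] ['HA']
[104.9 212.9] [0.526 0.357] ['HA']
[400.5 222.2] [ 0.521 -0.362] ['HB']
[412.9 240.7] [ 0.478 -0.39 ] ['HB']
[383.1 200.8] [  0   0 102   9 533] [ 0.572 -0.322  0.06 ]
[438.4 233.7] [ 186    7   39  186 2095] [ 0.496 -0.451  0.06 ]
[404.3 210. ] [ 87  13  31  36 994] [ 0.551 -0.372  0.06 ]
[373.7 239. ] [   0   16   26  194 1205] [ 0.479 -0.297  0.06 ]
[424.5 213.1] [ 144   20   39   40 1020] [ 0.545 -0.42   0.06 ]
[399.3 222.6] [ 74  49  31  37 733] [ 0.52  -0.359  0.06 ]
[411.5 241.1] [105 107  42  33 749] [ 0.477 -0.387  0.06 ]
[ 78.8 172.9] [  0   0 106  10 585] [0.625 0.431 0.06 ]
[ 93.1 181.7] [ 66  12  37  35 844] [0.603 0.393 0.06 ]
[ 80.5 188.3] [  27   23   34   55 1355] [0.586 0.423 0.06 ]
[ 79.4 212.2] [ 23 106  33  30 619] [0.527 0.42  0.06 ]
[106.9 213.7] [106 111  32  29 595] [0.525 0.352 0.06 ]
a [(0.15, array([133.9, 201.2])), (0.85, array([133.1, 175.2])), (1.0, array([133.7, 170.6]))]
136 189
165 #####################%
[... 3524 characters left out ...]
.*:     .#******
193 *****#**.  :*+.                     :*=.    .#******
195 *#****#+:.:=+=                      :*:  .  :#******
197 ******#-  .=++                      =*.     .*******
199 ******#-  :++=                      =+-     .*******
201 #**#**#   :++-                     .+*:     -*******
203 ******#:  :**-                     .++:    :=*******
205 ***#**#:  -*+:    ..::.            .*=   ..:+*******
207 *******.               .##.         -+.    .********
209 *******:.   :--=.      .*%%*+++++==++=     :#*******
211 **#***=.   ..   .      :-...   :.    .     .#*******
213 *****#-  ..     .      ::    .....         :********
215 *****#:   ..           :.                   ********
```

```bash
python3 -c "
from plant import *
print(sign_off())"
```

```text
the job is handed in; nothing more can be done
None
```

I handed in the job at about 72 s: all 4 inductors are in the round-sample tray, all 3 modules are in the rectangular-sample tray, the scoop is flat on its mat, and both levers are fully over. One module slid off the scoop onto the bench on the way, and I picked it up again with the scoop. My own camera checks showed everything in place, but `sign_off()` gave no verdict.

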